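Lay out the bearing and flange kit for the moulding spindle

TASK

Get the spindle kit ready for the next set-up: for every bearing seated in the wooden block, press its ejector lever down so that the bearing rises, then take it out and lay it in the plywood tray; lift both steel flanges up and off their hooks and lay them in the tray too. In the end every bearing and flange must lie flat on the tray's floor, none on top of another, with the tray flat on the table, and the glue bottle and the candlestick must not be knocked over.

Things in the scene. Friction and masses are not known exactly. Their poses are not given: they have to be found in the camera images.
- bearing0_c (a point): Centre of a plain steel ball bearing: a solid disc 44 mm across and 22 mm thick (no open bore), 0.14 kg; its z axis is the disc's axis. If present, it starts seated in the pocket at the +y end of the ejector block, its top 2 mm below the block's top. May be absent.
- pocket0 (a point): Centre of the mouth of the round pocket at the +y end of the block, on the block's top face; the pocket is 47 mm wide. z up.
- lever0 (a joint): Ejector lever of pocket0, rad: 0 = raised (as it starts, sloping up towards the robot), 0.7 = pressed fully down against its stop. Pressing it raises its bearing in proportion, 18 mm at 0.7, so that 16 mm of the bearing stands above the block. Friction holds it where it is left; about 5 N on the pad moves it.
- pad0 (a point): Point to press on the upper face of lever0, 45 mm out from its hinge. The lever is a steel paddle 26 mm wide, 58 mm long, 6 mm thick, hinged on the block's front (-x) face 40 mm above the table; the point goes down from 58 to 27 mm above the table, nearly straight.
- bearing1_c (a point): Centre of a plain steel ball bearing: a solid disc 44 mm across and 22 mm thick (no open bore), 0.14 kg; its z axis is the disc's axis. If present, it starts seated in the pocket at the middle of the ejector block, its top 2 mm below the block's top. May be absent.
- pocket1 (a point): Centre of the mouth of the round pocket at the middle of the block, on the block's top face; the pocket is 47 mm wide. z up.
- lever1 (a joint): Ejector lever of pocket1, rad: 0 = raised (as it starts, sloping up towards the robot), 0.7 = pressed fully down against its stop. Pressing it raises its bearing in proportion, 18 mm at 0.7, so that 16 mm of the bearing stands above the block. Friction holds it where it is left; about 5 N on the pad moves it.
- pad1 (a point): Point to press on the upper face of lever1, 45 mm out from its hinge. The lever is a steel paddle 26 mm wide, 58 mm long, 6 mm thick, hinged on the block's front (-x) face 40 mm above the table; the point goes down from 58 to 27 mm above the table, nearly straight.
- bearing2_c (a point): Centre of a plain steel ball bearing: a solid disc 44 mm across and 22 mm thick (no open bore), 0.14 kg; its z axis is the disc's axis. If present, it starts seated in the pocket at the -y end of the ejector block, its top 2 mm below the block's top. May be absent.
- pocket2 (a point): Centre of the mouth of the round pocket at the -y end of the block, on the block's top face; the pocket is 47 mm wide. z up.
- lever2 (a joint): Ejector lever of pocket2, rad: 0 = raised (as it starts, sloping up towards the robot), 0.7 = pressed fully down against its stop. Pressing it raises its bearing in proportion, 18 mm at 0.7, so that 16 mm of the bearing stands above the block. Friction holds it where it is left; about 5 N on the pad moves it.
- pad2 (a point): Point to press on the upper face of lever2, 45 mm out from its hinge. The lever is a steel paddle 26 mm wide, 58 mm long, 6 mm thick, hinged on the block's front (-x) face 40 mm above the table; the point goes down from 58 to 27 mm above the table, nearly straight.
- flange0_c (a point): Centre of a dark steel ring flange, 60 mm outside, 34 mm bore, 10 mm thick, 0.15 kg; its z axis is the ring's axis. It starts hanging by its bore on hook0, about half-way along the hook, the ring's face towards the robot, its centre 157 mm above the table.
- hook0 (a point): Top of the upturned tip of a hook on the rack (axes as the rack's). The hook is an 8 mm round bar that runs 66 mm out from the rail in the rack's -x direction, its axis 170 mm above the table, then turns up; the tip's top is 10 mm above the top of the bar. A flange comes off when lifted 11 to 25 mm and then moved along -x past the tip (about 50 mm).
- flange1_c (a point): Centre of a dark steel ring flange, 60 mm outside, 34 mm bore, 10 mm thick, 0.15 kg; its z axis is the ring's axis. It starts hanging by its bore on hook1, about half-way along the hook, the ring's face towards the robot, its centre 157 mm above the table.
- hook1 (a point): Top of the upturned tip of a hook on the rack (axes as the rack's). The hook is an 8 mm round bar that runs 66 mm out from the rail in the rack's -x direction, its axis 170 mm above the table, then turns up; the tip's top is 10 mm above the top of the bar. A flange comes off when lifted 11 to 25 mm and then moved along -x past the tip (about 50 mm).
- block: Fixed wooden ejector block, 90 (x) by 200 (y) by 55 mm high, with three round pockets in a row along its y axis, 65 mm apart, and three levers on its -x face, 60 mm beyond it. Origin: centre of its underside, on the table. It stands left or right of the tray.
- rack: Fixed hook rack: a wooden rail 220 mm long (y), 16 mm thick, its top 186 mm above the table, on a post at each end and a foot 15 mm high that reaches 60 mm back (+x); two hooks 120 mm apart on the rail's -x face. Origin: on the table, under the middle of the rail's -x face. It stands on the other side of the tray.
- tray: Loose open plywood tray, outside 270 (x) by 210 (y) by 35 mm high, walls and floor 6 mm thick, 0.8 kg. Origin: centre of its underside.
- glue: White glue bottle standing beyond the tray, 56 mm wide, 150 mm high. Origin: centre of its foot. Not part of the job.
- candlestick: Turned wooden candlestick standing beyond the tray, 72 mm wide, 130 mm high. Origin: centre of its foot. Not part of the job.
Not all that is in view belongs to the job. What is shaped like the part that bears flange1_c but pink is not meant.

How it is judged (in metres and radians):
At the end, for the whole second after the job is handed in: Every bearing that was there and both flanges lie flat (within about 8 degrees) on the tray's floor (centre within 4 mm of its height when lying there), inside the walls, at rest and not piled up; the tray stands flat on the table (x of bearing0_c in the frame of tray between -0.109 and 0.109 m and y of bearing0_c in the frame of tray between -0.079 and 0.079 m and z of bearing0_c in the frame of tray between 0.013 and 0.021 m and angle between the z axis of each of bearing0_c, bearing1_c, bearing2_c, flange0_c, flange1_c and the z axis of tray, either way round below 0.15 rad and linear speed of each of bearing0, bearing1, bearing2, flange0, flange1 below 0.02 m/s and x of bearing1_c in the frame of tray between -0.109 and 0.109 m and y of bearing1_c in the frame of tray between -0.079 and 0.079 m and z of bearing1_c in the frame of tray between 0.013 and 0.021 m and x of bearing2_c in the frame of tray between -0.109 and 0.109 m and y of bearing2_c in the frame of tray between -0.079 and 0.079 m and z of bearing2_c in the frame of tray between 0.013 and 0.021 m and x of flange0_c in the frame of tray between -0.101 and 0.101 m and y of flange0_c in the frame of tray between -0.071 and 0.071 m and z of flange0_c in the frame of tray between 0.007 and 0.015 m and x of flange1_c in the frame of tray between -0.101 and 0.101 m and y of flange1_c in the frame of tray between -0.071 and 0.071 m and z of flange1_c in the frame of tray between 0.007 and 0.015 m and angle between tray's own z axis and vertical below 0.1 rad and height (world z) of tray below 0.01 m); the robot touches nothing.
It fails at once if the glue bottle is knocked over (angle between glue's own z axis and vertical above 0.8 rad).
It fails at once if the candlestick is knocked over (angle between candlestick's own z axis and vertical above 0.8 rad).
Of bearing0, bearing1, bearing2 only 2 to 3 are there at a start; the rules pass over those that are not, and their reading is None.
At some moment in a run one of tray may be knocked a few centimetres aside while the robot is not near it.
Once in a run the grip may slacken for a moment while it holds something.
It also fails if it takes over 210 s, if anything falls off the work surface, if the arm or the gripper's body presses on something with over 40 N, if the wrist force passes 120 N, or if a joint passes its speed limit or range.

ROBOT

A 6-joint arm with a two-finger parallel gripper is mounted at the origin on the work surface. World frame = base frame: x ahead of the robot, y to its left, z up, the work surface at z = 0. Lengths are in m, angles in degrees, forces in N, time in s.
With the tool pointing down it reaches from about 0.4 to 0.825 m from the base axis. Payload 7 kg.
Tool frame: the origin (TCP) lies at the very end of the fingers, on their centre line; the grasp point (between the pads) lies 19 mm behind it; x points along the fingers, y is the direction in which the jaws open and shut, and the axes are right-handed (so a half turn about x gives the same grasp; the last joint's range is limited). The gripper opens to 88 mm and grips with 3 to 60 N. Pads are 19 mm wide; open, the fingers measure 130 mm over their backs; the gripper's body (78 mm by 193 mm) begins 47 mm behind the grasp point.
Start: joints at [80.564, 20.546, 0.682, 0, -70.136, -16.507], TCP at [0.295, 0.607, 0.227] pointing down, gripper open.
Joint ranges: [-176.03, 176.03], [-82.01, 121.73], [-58.28, 71.71], [-173.87, 95.51], [-174.79, -0.11], [-173.66, 173.66]. Speed limits (degrees/s): [136.94, 136.94, 172.46, 180, 180, 180].

INTERFACE

Orientations are given as [roll, pitch, yaw] about the fixed x, y, z axes, in that order (R = Rz(yaw) Ry(pitch) Rx(roll)).
In Python, from plant import monitor, eyes, ticket gives the robot as it stands. The module is installed in compiled form; this text tells all that it offers.
- The arm moves only by the shell command python3 -m crank 'ROWS'. ROWS is JSON, a list of rows, each an object with "linear": the shift along the world's x, y, z in units of 60 mm (1.0 is 60 mm), a list of three; "rot": the turn, a rotation vector about the world's x, y, z in units of 5 degrees (1.0 is 5 degrees), a list of three; "hand": the opening, from 0 (shut) to 1 (fully open). In form: [{"linear": [tx, ty, tz], "rot": [ax, ay, az], "hand": hand}, ...]. A call has 1 to 20 rows; each row shifts and turns the pose as measured when the row begins; what a row does not reach is not made up. A row lasts 1/8 s, in which the tool goes at most 62.5 mm and 10.7 degrees, less where a joint would pass 70% of its speed; a pose out of reach is approached as far as the arm can. A call is refused whole if a number of a shift passes 1 or a number of a turn 1, either way. A call with a gripper value outside its range is refused whole. The fingers move at their own pace and stop on an object; the grip force is fixed at half the most. Time passes only in rows, so rows that do not move let the fingers close. It gives the time, the measured TCP pose, the force and the opening at its end, in the units of the state.
- monitor.get_obs(): the state, without advancing time (a new reading comes with each control period).
- eyes.snapshot(name): name is "side" or "top" or "wrist"; returns a dict with "image" (400x640x3 uint8, red, green, blue), "depth" (400x640 float32, m along the optical axis (not along the pixel's ray), 0 where there is no reading), "K" (3x3 intrinsics, pixels), "camera_from_world" (4x4, takes a point from world to camera coordinates); the wrist camera has in their place "hand_eye" (4x4, takes a point from camera to tool coordinates, whose origin is the TCP and whose axes are the tool frame's). Camera axes: x right, y up, looking along -z (the intrinsics and any distortion apply to the point x, -y, -z); pixel columns grow to the right and rows downward; lengths in m; the calibration is good to about 2 mm. A picture is of the moment at which its call begins: read the wrist's pose just before it.
- ticket.close_job(): hands the job in, once; it reports no verdict.
The state is a dict: "clock": time; "joint_pos": joint angles; "qvel": joint speeds; "tau": joint torques, N m; "tool_pos": TCP position; "orientation": TCP orientation; "force": force on the tool from outside, world axes, zero at the start; "moment": the same for the moment, N m; "opening": finger opening in m.
Only numpy, scipy, OpenCV 4.12 (cv2) and the standard library are available. Lean on these libraries where they do the work, as an engineer would, in place of code of your own. Each camera call takes 0.05 s, during which the arm holds its last target.

## Working session

There is one attempt and no reset: what is moved stays moved. The work goes in short steps, Python scripts to look and compute and a shell command to move; the robot and the scene stay as the last step left them, time stands still between calls to the robot, and variables do not carry over. Pictures are saved under pics/ and viewed, and the job is handed in when it is done.

```bash
mkdir -p pics; cat > h.py <<'E'
import numpy as np, cv2
from plant import monitor, eyes, ticket
from scipy.spatial.transform import Rotation as R
def snap(n,f):
    o=monitor.get_obs(); s=eyes.snapshot(n)
    if n=='wrist':
        T=np.eye(4);T[:3,:3]=R.from_euler('xyz',o['orientation'],degrees=True).as_matrix();T[:3,3]=o['tool_pos']
        s['wfc']=T@s['hand_eye']
    else: s['wfc']=np.linalg.inv(s['camera_from_world'])
    np.savez(''+f+'.npz',**s); cv2.imwrite('pics/'+f+'.png',s['image'][:,:,::-1]); return s
def load(f): return dict(np.load(''+f+'.npz'))
def pt(s,u,v,z=None):
    K=s['K']; r=np.array([(u-K[0,2])/K[0,0],-(v-K[1,2])/K[1,1],-1.])
    W=s['wfc']
    if z is None:
        return (W@np.append(r*s['depth'][int(v),int(u)],1))[:3]
    d=W[:3,:3]@r; return W[:3,3]+d*(z-W[2,3])/d[2]
def proj(s,p):
    c=np.linalg.inv(s['wfc'])@np.append(p,1); K=s['K']
    return K[0,0]*c[0]/-c[2]+K[0,2], K[1,1]*(-c[1])/-c[2]+K[1,2]
def crop(s,f,u0,v0,u1,v1,k):
    cv2.imwrite('pics/'+f+'.png',cv2.resize(s['image'][v0:v1,u0:u1,::-1],None,fx=k,fy=k,interpolation=cv2.INTER_CUBIC))
E
python3 - <<'E'
from h import *
for n in('side','top','wrist'):
    s=snap(n,n+'0'); print(n,s['K'].tolist(),s['wfc'].round(3).tolist(), [k for k in s])
print(monitor.get_obs())
E
```

```text
side [[386.5280322528303, 0.0, 316.3039913407061], [0.0, 386.5280322528303, 200.10826332715342], [0.0, 0.0, 1.0]] [[0.734, 0.35, -0.582, -0.022], [-0.679, 0.354, -0.643, -0.702], [-0.019, 0.867, 0.497, 0.638], [0.0, 0.0, 0.0, 1.0]] ['image', 'depth', 'K', 'camera_from_world', 'wfc']
top [[513.5044012669194, 0.0, 327.47393594262996], [0.0, 513.5044012669194, 202.789768644344], [0.0, 0.0, 1.0]] [[0.029, 0.993, -0.113, 0.411], [-1.0, 0.027, -0.015, -0.051], [-0.012, 0.113, 0.994, 1.503], [0.0, 0.0, 0.0, 1.0]] ['image', 'depth', 'K', 'camera_from_world', 'wfc']
wrist [[315.21951230489213, 0.0, 316.27792137704404], [0.0, 315.21951230489213, 196.71049711456536], [0.0, 0.0, 1.0]] [[-0.438, 0.867, 0.239, 0.359], [-0.899, -0.423, -0.114, 0.575], [0.002, -0.265, 0.964, 0.384], [0.0, 0.0, 0.0, 1.0]] ['image', 'depth', 'K', 'hand_eye', 'wfc']
{'clock': 0.15, 'joint_pos': array([ 8.05640876e+01,  2.05832627e+01,  6.48097276e-01, -1.49698093e-02,
       -7.01346653e+01, -1.65070791e+01]), 'qvel': array([ 0.03424937, -0.17662906,  0.11003904,  0.07048249, -0.1195069 ,
       -0.06825981]), 'tau': array([-1.42808552e-03, -5.83273280e+01,  2.93290919e+01,  7.00119272e+00,
        8.79370258e-03, -1.00075251e-04]), 'tool_pos': array([0.29515998, 0.60666486, 0.22583993]), 'orientation': array([  95.11311726,   89.92876477, -110.83496972]), 'force': array([ 0.01331629, -0.68533832,  0.60818653]), 'moment': array([-0.00159928,  0.05212715,  0.04457949]), 'opening': 0.08766487449594129}
```

View pics/top0.png

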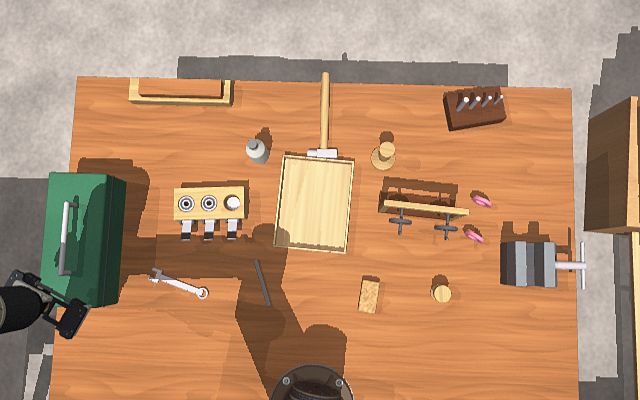

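View pics/side0.png

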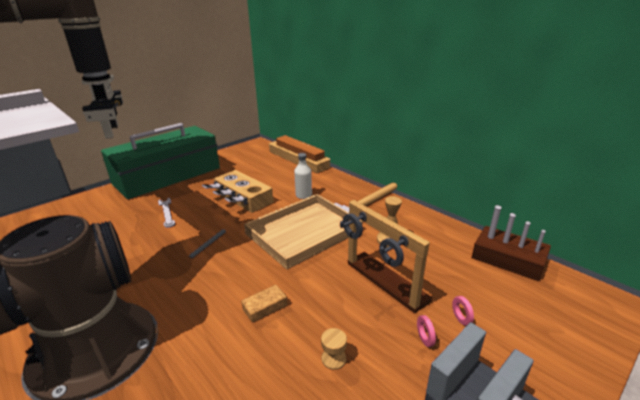

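View pics/wrist0.png

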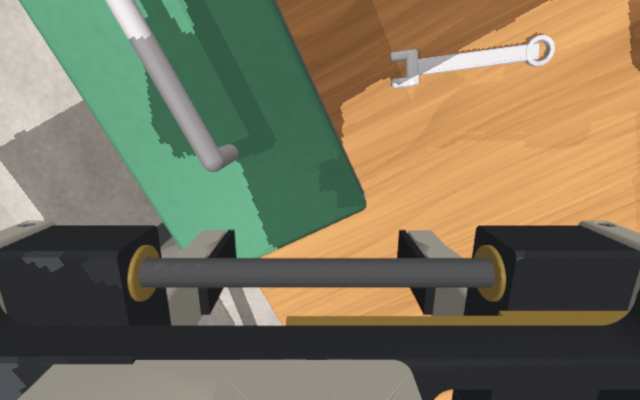

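```bash
python3 - <<'E'
from h import *
s=load('top0'); crop(s,'c1',165,175,265,250,8); crop(s,'c2',370,170,500,260,6)
s=load('side0'); crop(s,'c3',200,160,280,220,8); crop(s,'c4',330,190,480,350,5)
E
```

```text
(no output)
```

View pics/c1.png

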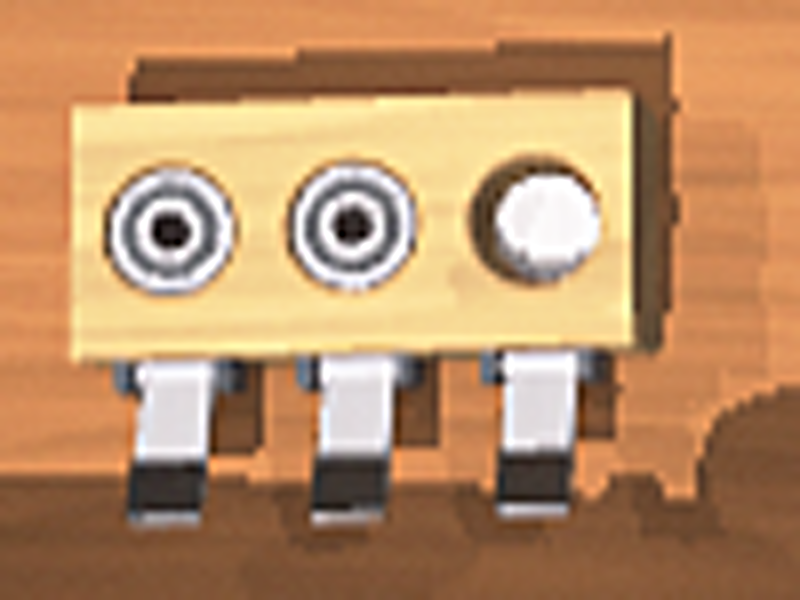

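View pics/c2.png

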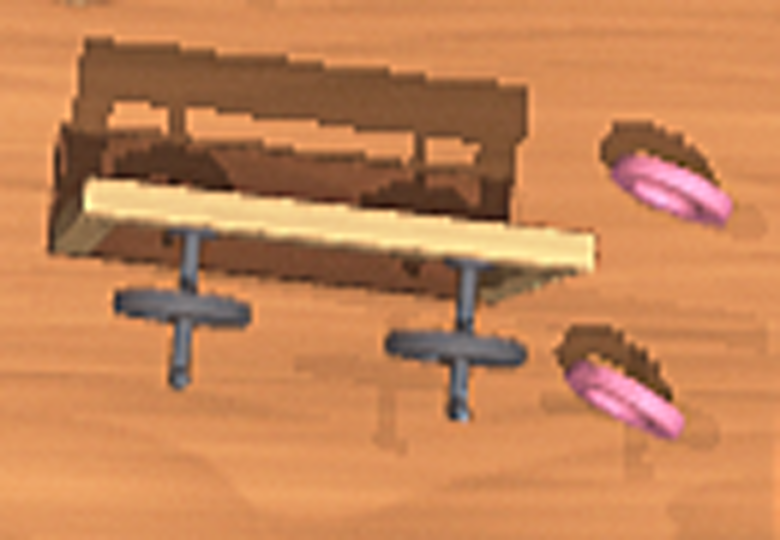

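View pics/c3.png

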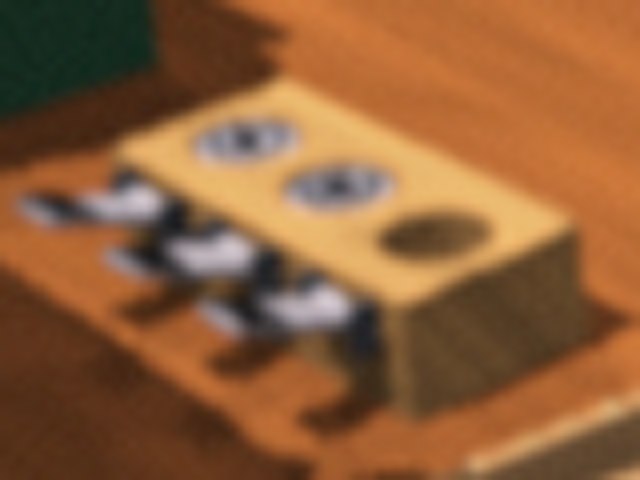

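View pics/c4.png

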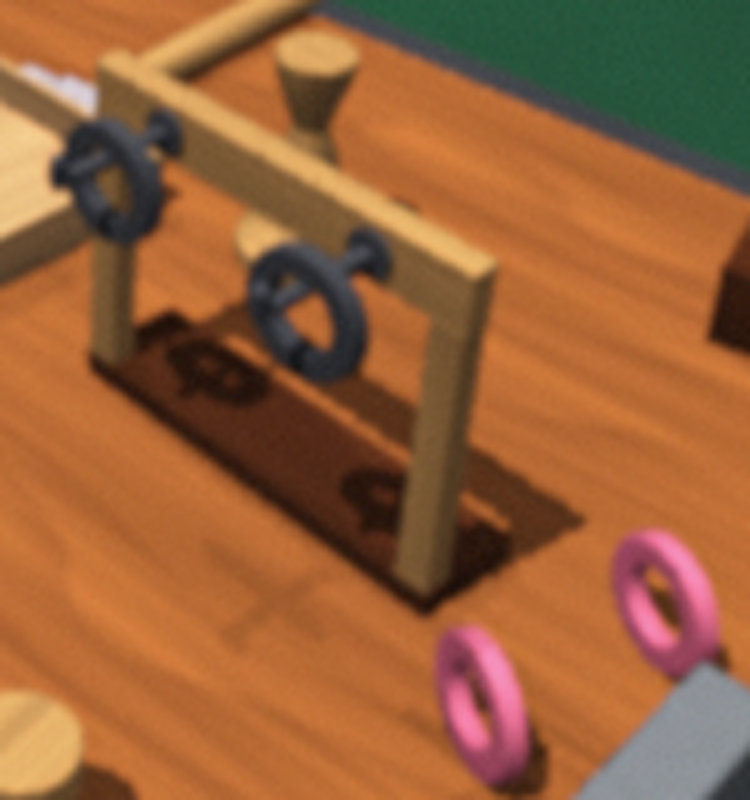

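```bash
python3 - <<'E'
from h import *
s=load('top0')
def c1(u,v,z):return pt(s,165+u/8,175+v/8,z).round(4)
def c2(u,v,z):return pt(s,370+u/6,170+v/6,z).round(4)
for n,p in dict(blA=c1(75,105,.055),blB=c1(632,92,.055),blC=c1(632,350,.055),blD=c1(72,360,.055),b0=c1(170,230,.053),b1=c1(352,226,.053),p2=c1(537,220,.055),pad0=c1(167,490,.058),pad1=c1(349,488,.058),pad2=c1(533,483,.058),
 f0=c2(183,305,.187),f1=c2(456,348,.187),t0=c2(180,380,.184),t1=c2(458,415,.184),f0l=c2(115,300,.157),f0r=c2(250,312,.157),f1l=c2(386,343,.157),f1r=c2(526,354,.157),r0=c2(88,210,.186),r1=c2(593,268,.186)).items(): print(n,p, np.hypot(*p[:2]).round(3))
for u,v in[(186,204),(209,203),(170,190),(400,208),(285,160),(351,160),(345,250),(277,246),(315,205)]: print(u,v,pt(s,u,v).round(4))
crop(s,'c5',265,140,365,260,5); crop(s,'c6',165,175,265,250,8)
E
```

```text
blA [0.6049 0.4104 0.055 ] 0.731
blB [0.6149 0.2113 0.055 ] 0.65
blC [0.5227 0.2069 0.055 ] 0.562
blD [0.5136 0.4058 0.055 ] 0.655
b0 [0.5611 0.3742 0.053 ] 0.674
b1 [0.5643 0.3093 0.053 ] 0.644
p2 [0.5681 0.243  0.055 ] 0.618
pad0 [0.4685 0.3683 0.058 ] 0.596
pad1 [0.471 0.304 0.058] 0.561
pad2 [0.4745 0.2391 0.058 ] 0.531
f0 [ 0.5182 -0.2189  0.187 ] 0.563
f1 [ 0.5031 -0.3352  0.187 ] 0.605
t0 [ 0.4863 -0.2184  0.184 ] 0.533
t1 [ 0.4747 -0.3368  0.184 ] 0.582
f0l [ 0.5221 -0.193   0.157 ] 0.557
f0r [ 0.5184 -0.2519  0.157 ] 0.576
f1l [ 0.5065 -0.3113  0.157 ] 0.595
f1r [ 0.5034 -0.3721  0.157 ] 0.626
r0 [ 0.5581 -0.1778  0.186 ] 0.586
r1 [ 0.539  -0.3938  0.186 ] 0.668
186 204 [0.5607 0.3757 0.0503]
209 203 [0.5653 0.3099 0.0508]
170 190 [6.063e-01 4.405e-01 2.000e-04]
400 208 [ 0.5519 -0.2178  0.1817]
285 160 [0.7052 0.1025 0.0021]
351 160 [ 0.7099 -0.0935  0.0042]
345 250 [ 0.443  -0.0816  0.0377]
277 246 [0.4489 0.1125 0.0347]
315 205 [0.5721 0.0087 0.0116]
```

View pics/c5.png

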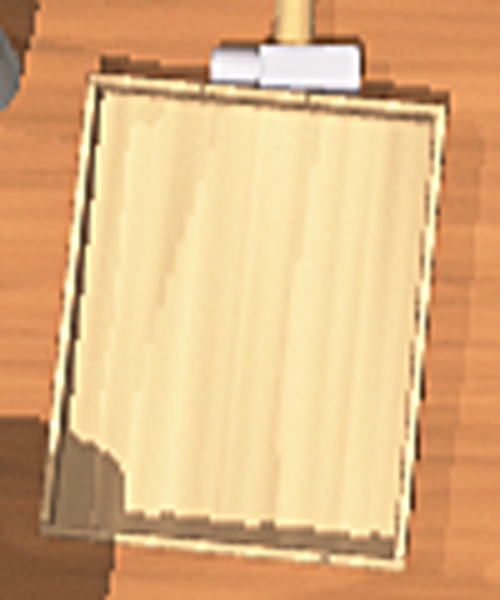

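```bash
cat >> h.py <<'E'
def plan(p,pitch,yawdeg,o=None):
    """target TCP p; tool x: pitch deg below horizontal in azimuth yawdeg; jaw axis horizontal perpendicular. picks nearer of two jaw flips"""
    o=o or monitor.get_obs(); Rc=R.from_euler('xyz',o['orientation'],degrees=True)
    y,q=np.radians(yawdeg),np.radians(pitch)
    x=np.array([np.cos(y)*np.cos(q),np.sin(y)*np.cos(q),-np.sin(q)]); best=None
    for sg in(1,-1):
        j=sg*np.array([-np.sin(y),np.cos(y),0]); M=np.column_stack([x,j,np.cross(x,j)])
        rv=(R.from_matrix(M)*Rc.inv()).as_rotvec(degrees=True)
        print(sg,'lin units',((np.array(p)-o['tool_pos'])/.06).round(2),'rot units',(rv/5).round(2))
def st():
    o=monitor.get_obs(); M=R.from_euler('xyz',o['orientation'],degrees=True).as_matrix()
    print('t',round(o['clock'],2),'p',o['tool_pos'].round(4),'x',M[:,0].round(3),'jaw',M[:,1].round(3),'F',o['force'].round(1),'open',round(o['opening'],4),'q',o['joint_pos'].round(1))
E
python3 - <<'E'
from h import *
st(); plan([0.472,0.3695,0.12],90,2.9)
E
```

```text
t 0.15 p [0.2952 0.6067 0.2258] x [-0.    -0.001 -1.   ] jaw [-0.438 -0.899  0.001] F [ 0.  -0.7  0.6] open 0.0877 q [ 80.6  20.6   0.6  -0.  -70.1 -16.5]
1 lin units [ 2.95 -3.95 -1.76] rot units [-0.000e+00 -2.000e-02 -3.023e+01]
-1 lin units [ 2.95 -3.95 -1.76] rot units [ 0.01 -0.    5.77]
```

```bash
python3 -m crank '[{"linear":[0.35,-0.5,0],"rot":[0,0,0.75],"hand":0},{"linear":[0.35,-0.5,0],"rot":[0,0,0.75],"hand":0},{"linear":[0.35,-0.5,0],"rot":[0,0,0.75],"hand":0},{"linear":[0.35,-0.5,0],"rot":[0,0,0.75],"hand":0},{"linear":[0.35,-0.5,0],"rot":[0,0,0.75],"hand":0},{"linear":[0.35,-0.5,0],"rot":[0,0,0.75],"hand":0},{"linear":[0.35,-0.5,0],"rot":[0,0,0.75],"hand":0},{"linear":[0.35,-0.4,0],"rot":[0,0,0.5],"hand":0},{"linear":[0,0,0],"rot":[0,0,0],"hand":0},{"linear":[0,0,0],"rot":[0,0,0],"hand":0}]'; python3 - <<'E'
from h import *
st(); plan([0.472,0.3695,0.08],90,2.9)
s=snap('wrist','w1')
E
```

```text
clock: 1.4
tool_pos: [0.4658, 0.3639, 0.2223]
orientation: [73.5, 89.6, -102.7]
force: [0.9, 0.3, 1.1]
opening: 0.0005
t 1.4 p [0.4658 0.3639 0.2223] x [-0.001 -0.006 -1.   ] jaw [ 0.066 -0.998  0.006] F [0.9 0.3 1.1] open 0.0005 q [ 57.   13.1 -10.5   0.1 -66.8  36.7]
1 lin units [ 0.1   0.09 -2.37] rot units [3.000e-02 1.200e-01 3.583e+01]
-1 lin units [ 0.1   0.09 -2.37] rot units [ 0.07 -0.02 -0.17]
```

View pics/w1.png

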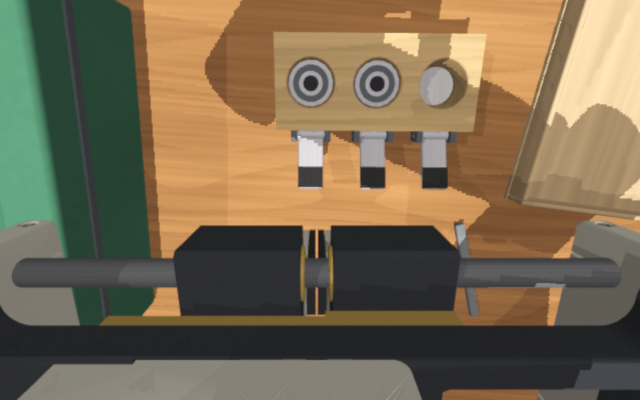

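```bash
python3 - <<'E'
from h import *
s=load('w1')
for u,v,z in[(311,83,.053),(377,83,.053),(310,177,.058),(373,177,.058),(275,33,.055),(485,36,.055),(472,131,.055),(277,131,.055)]: print(pt(s,u,v,z).round(4),pt(s,u,v).round(4))
t=load('top0')
for u,v in[(110,190),(122,190),(116,260),(140,155)]: print(pt(t,u,v).round(3))
E
```

```text
[0.5612 0.3737 0.053 ] [0.5612 0.3737 0.0526]
[0.5655 0.3091 0.053 ] [0.5653 0.3095 0.0548]
[0.4684 0.369  0.058 ] [0.4687 0.369  0.0591]
[0.4727 0.3034 0.058 ] [0.4729 0.3036 0.059 ]
[0.6028 0.41   0.055 ] [0.6027 0.4099 0.0558]
[0.6136 0.2128 0.055 ] [0.6137 0.2125 0.0544]
[0.526  0.2077 0.055 ] [0.526  0.2078 0.0553]
[0.513  0.4052 0.055 ] [0.5091 0.4112 0.0006]
[0.588 0.571 0.109]
[0.598 0.57  0.031]
[0.396 0.569 0.04 ]
[0.709 0.537 0.001]
```

```bash
python3 -m crank '[{"linear":[0.1,0.1,-0.5],"rot":[0.07,0,-0.17],"hand":0},{"linear":[0,0,-0.5],"rot":[0,0,0],"hand":0},{"linear":[0,0,-0.5],"rot":[0,0,0],"hand":0},{"linear":[0,0,-0.5],"rot":[0,0,0],"hand":0},{"linear":[0,0,-0.4],"rot":[0,0,0],"hand":0},{"linear":[0,0,0],"rot":[0,0,0],"hand":0}]'; python3 -c "
from h import *
st();plan([0.471,0.369,0.03],90,2.9)"
```

```text
clock: 2.2
tool_pos: [0.4686, 0.3753, 0.0747]
orientation: [-80.0, 89.9, 103.2]
force: [0.4, -0.6, 0.7]
opening: 0.0007
t 2.2 p [0.4686 0.3753 0.0747] x [-0.     0.001 -1.   ] jaw [ 0.056 -0.998 -0.001] F [ 0.4 -0.6  0.7] open 0.0007 q [ 57.3  21.5 -19.8  -0.1 -48.7  36. ]
1 lin units [ 0.04 -0.1  -0.75] rot units [ 1.000e-02 -3.000e-02  3.594e+01]
-1 lin units [ 0.04 -0.1  -0.75] rot units [-0.02 -0.   -0.06]
```

```bash
python3 -m crank '[{"linear":[0.04,-0.1,-0.1],"rot":[0,0,0],"hand":0},{"linear":[0,0,-0.15],"rot":[0,0,0],"hand":0},{"linear":[0,0,-0.15],"rot":[0,0,0],"hand":0},{"linear":[0,0,-0.15],"rot":[0,0,0],"hand":0},{"linear":[0,0,-0.12],"rot":[0,0,0],"hand":0},{"linear":[0,0,-0.1],"rot":[0,0,0],"hand":0}]'; python3 -c "
from h import *
st()"
```

```text
clock: 2.95
tool_pos: [0.4725, 0.3718, 0.033]
orientation: [-126.7, 89.5, 56.6]
force: [0.1, -3.4, 8.3]
opening: 0.0003
t 2.95 p [0.4725 0.3718 0.033 ] x [ 0.005  0.008 -1.   ] jaw [ 0.058 -0.998 -0.007] F [ 0.1 -3.4  8.3] open 0.0003 q [ 56.8  24.3 -22.2   0.  -43.   36.5]
```

```bash
python3 -m crank '[{"linear":[0,0,-0.08],"rot":[0,0,0],"hand":0},{"linear":[0,0,-0.08],"rot":[0,0,0],"hand":0},{"linear":[0,0,-0.08],"rot":[0,0,0],"hand":0}]'; python3 -c "
from h import *
st()"
```

```text
clock: 3.32
tool_pos: [0.4734, 0.3719, 0.0303]
orientation: [-140.6, 89.2, 43.0]
force: [-19.1, -8.4, 46.9]
opening: 0.0001
t 3.33 p [0.4734 0.3719 0.0303] x [ 0.01   0.009 -1.   ] jaw [ 0.062 -0.998 -0.008] F [-19.1  -8.4  46.9] open 0.0001 q [ 56.9  24.4 -22.6   0.3 -42.3  36.5]
```

```bash
python3 -m crank '[{"linear":[0,0,0.4],"rot":[0,0,0],"hand":0},{"linear":[0,0,0.4],"rot":[0,0,0],"hand":0},{"linear":[0.04,-0.55,0.0],"rot":[0,0,0],"hand":0},{"linear":[0,-0.55,0],"rot":[0,0,0],"hand":0},{"linear":[0,0,0],"rot":[0,0,0],"hand":0}]'; python3 -c "
from h import *
st();plan([0.475,0.304,0.07],90,2.9)
snap('side','s1')"
```

```text
clock: 3.95
tool_pos: [0.477, 0.3063, 0.0835]
orientation: [-137.2, 88.7, 46.4]
force: [0.2, 0.7, 0.5]
opening: 0.001
t 3.95 p [0.477  0.3063 0.0835] x [ 0.015  0.016 -1.   ] jaw [ 0.063 -0.998 -0.015] F [0.2 0.7 0.5] open 0.001 q [ 52.6  17.5 -24.7   0.2 -46.5  40.9]
1 lin units [-0.03 -0.04 -0.23] rot units [-0.27 -0.28 35.86]
-1 lin units [-0.03 -0.04 -0.23] rot units [-0.18  0.17 -0.14]
```

View pics/s1.png

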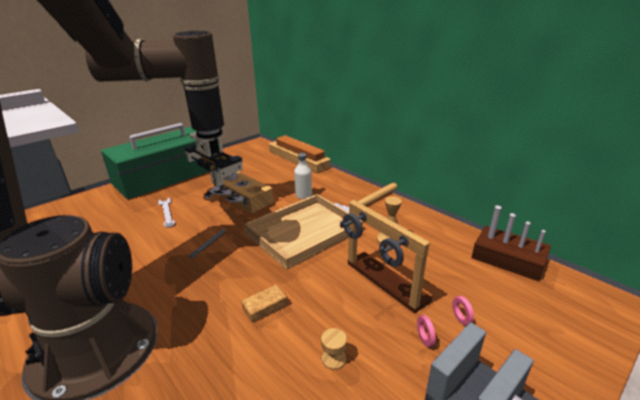

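```bash
python3 -m crank '[{"linear":[-0.03,-0.04,-0.2],"rot":[-0.18,0.17,-0.14],"hand":0},{"linear":[0,0,-0.15],"rot":[0,0,0],"hand":0},{"linear":[0,0,-0.15],"rot":[0,0,0],"hand":0},{"linear":[0,0,-0.15],"rot":[0,0,0],"hand":0},{"linear":[0,0,-0.15],"rot":[0,0,0],"hand":0},{"linear":[0,0,-0.12],"rot":[0,0,0],"hand":0},{"linear":[0,0,-0.1],"rot":[0,0,0],"hand":0},{"linear":[0,0,-0.08],"rot":[0,0,0],"hand":0}]'; python3 -c "
from h import *
st()"
```

```text
clock: 5.0
tool_pos: [0.4766, 0.3074, 0.0298]
orientation: [132.1, 89.6, -44.4]
force: [-22.1, -10.6, 59.1]
opening: 0.0002
t 5.0 p [0.4766 0.3074 0.0298] x [ 0.005 -0.005 -1.   ] jaw [ 0.062 -0.998  0.005] F [-22.1 -10.6  59.1] open 0.0002 q [ 52.9  22.2 -26.8   0.6 -41.1  40.2]
```

```bash
python3 -m crank '[{"linear":[0,0,0.5],"rot":[0,0,0],"hand":0.3},{"linear":[0,0,0.5],"rot":[0,0,-1],"hand":0.5},{"linear":[0,0,0.5],"rot":[0,0,-1],"hand":0.8},{"linear":[0,0,0.5],"rot":[0,0,-1],"hand":0.8},{"linear":[0,0,0],"rot":[0,0,-1],"hand":0.8},{"linear":[0,0,0],"rot":[0,0,-1],"hand":0.8},{"linear":[0,0,0],"rot":[0,0,-1],"hand":0.8},{"linear":[0.1,0.1,0],"rot":[0,0,-1],"hand":0.8},{"linear":[0.1,0.1,0],"rot":[0,0,-1],"hand":0.8},{"linear":[0.1,0.1,0],"rot":[0,0,-1],"hand":0.8},{"linear":[0.1,0.1,0],"rot":[0,0,-1],"hand":0.8},{"linear":[0.1,0.1,0],"rot":[0,0,-1],"hand":0.8},{"linear":[0.2,0.1,0],"rot":[0,0,-1],"hand":0.8},{"linear":[0.2,0.1,0],"rot":[0,0,-1],"hand":0.8},{"linear":[0.2,0.1,0],"rot":[0,0,-1],"hand":0.8},{"linear":[0.2,0.1,0],"rot":[0,0,-1],"hand":0.8},{"linear":[0.1,0.1,0],"rot":[0,0,-1],"hand":0.8},{"linear":[0,0,0],"rot":[0,0,-1],"hand":0.8},{"linear":[0,0,0],"rot":[0,0,-1],"hand":0.8}]'; python3 -c "
from h import *
st();plan([0.562,0.374,0.1],90,-87.1)
snap('wrist','w2');snap('top','t2')"
```

```text
clock: 7.38
tool_pos: [0.5594, 0.3767, 0.134]
orientation: [114.2, 88.7, -154.6]
force: [0.2, 0.2, 1.0]
opening: 0.0698
t 7.38 p [0.5594 0.3767 0.134 ] x [-0.02  -0.009 -1.   ] jaw [-1.   -0.02  0.02] F [0.2 0.2 1. ] open 0.0698 q [ 50.2  25.   -4.9  -0.6 -61.3 -48.7]
1 lin units [ 0.04 -0.05 -0.57] rot units [ -0.35  -0.17 -35.65]
-1 lin units [ 0.04 -0.05 -0.57] rot units [ 0.11 -0.22  0.35]
```

View pics/w2.png

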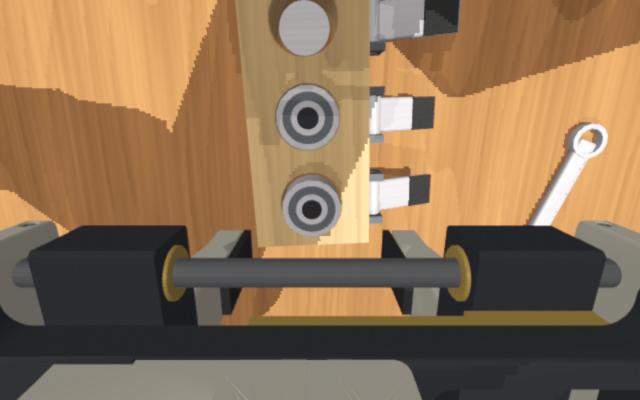

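```bash
python3 - <<'E'
from h import *
s=load('w2')
for u,v in[(312,210),(307,118),(325,210),(322,118)]: print(pt(s,u,v).round(4), pt(s,u,v,.071).round(4))
print(proj(s,monitor.get_obs()['tool_pos']))
E
```

```text
[0.5608 0.3753 0.0708] [0.5608 0.3752 0.071 ]
[0.5653 0.3096 0.0715] [0.5653 0.3096 0.071 ]
[0.5512 0.3749 0.0717] [0.5512 0.3751 0.071 ]
[0.555  0.3094 0.0714] [0.555  0.3094 0.071 ]
(np.float64(315.51461285561544), np.float64(246.60520002059675))
```

Both bearings raised by 18 mm (tops at 71 mm). Descend onto bearing0 at (0.561, 0.375).

```bash
python3 -m crank '[{"linear":[0.03,-0.03,-0.3],"rot":[0.11,-0.22,0.35],"hand":0.8},{"linear":[0,0,-0.3],"rot":[0,0,0],"hand":0.8},{"linear":[0,0,-0.3],"rot":[0,0,0],"hand":0.8},{"linear":[0,0,-0.2],"rot":[0,0,0],"hand":0.8},{"linear":[0,0,0],"rot":[0,0,0],"hand":0.8}]'; python3 -c "
from h import *
st();plan([0.561,0.375,0.059],90,-87.1)"
```

```text
clock: 8.1
tool_pos: [0.5608, 0.3754, 0.0625]
orientation: [135.3, 89.8, -131.3]
force: [-0.6, 0.3, 1.0]
opening: 0.0702
t 8.1 p [0.5608 0.3754 0.0625] x [-0.002 -0.002 -1.   ] jaw [-0.998 -0.059  0.002] F [-0.6  0.3  1. ] open 0.0702 q [ 50.3  28.3 -10.2  -0.  -51.8 -46.9]
1 lin units [ 0.   -0.01 -0.06] rot units [ 0.04  0.04 35.9 ]
-1 lin units [ 0.   -0.01 -0.06] rot units [ 0.03 -0.02 -0.1 ]
```

```bash
python3 -m crank '[{"linear":[0,0,-0.06],"rot":[0,0,0],"hand":0.8},{"linear":[0,0,0],"rot":[0,0,0],"hand":0},{"linear":[0,0,0],"rot":[0,0,0],"hand":0},{"linear":[0,0,0],"rot":[0,0,0],"hand":0},{"linear":[0,0,0],"rot":[0,0,0],"hand":0},{"linear":[0,0,0],"rot":[0,0,0],"hand":0}]'; python3 -c "
from h import *
st()"
```

```text
clock: 8.85
tool_pos: [0.5616, 0.3762, 0.0605]
orientation: [162.6, 90.0, -104.1]
force: [0.2, -1.1, -1.9]
opening: 0.0427
t 8.85 p [0.5616 0.3762 0.0605] x [-0. -0. -1.] jaw [-0.998 -0.059  0.   ] F [ 0.2 -1.1 -1.9] open 0.0427 q [ 50.3  28.4 -10.2   0.  -51.4 -46.9]
```

```bash
python3 -m crank '[{"linear":[0,0,0.2],"rot":[0,0,0],"hand":0},{"linear":[0,0,0.4],"rot":[0,0,0],"hand":0},{"linear":[0,0,0.5],"rot":[0,0,0],"hand":0},{"linear":[0,0,0.5],"rot":[0,0,0],"hand":0},{"linear":[0,0,0],"rot":[0,0,0],"hand":0}]'; python3 -c "
from h import *
st();s=snap('wrist','w3');s=snap('top','t3');crop(s,'t3c',265,140,365,260,5)"
```

```text
clock: 9.48
tool_pos: [0.5615, 0.3758, 0.1621]
orientation: [-126.9, 90.0, -33.5]
force: [0.3, -0.1, -1.6]
opening: 0.0429
t 9.47 p [0.5615 0.3758 0.1621] x [ 0. -0. -1.] jaw [-0.998 -0.059 -0.   ] F [ 0.3 -0.1 -1.6] open 0.0429 q [ 50.3  23.1  -4.2   0.  -62.7 -46.9]
```

View pics/t3c.png

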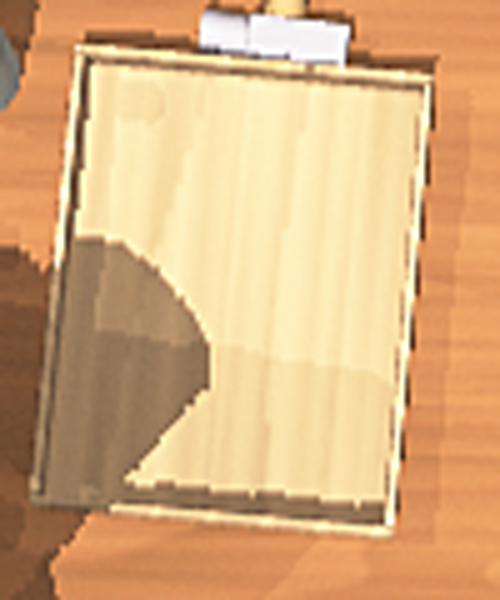

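View pics/w3.png

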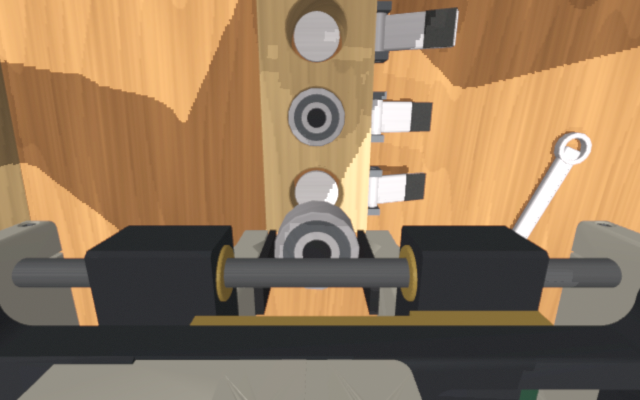

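```bash
cat >> h.py <<'E'
def tray(s,cs,off,k):
    P=[pt(s,off[0]+u/k,off[1]+v/k,.035)[:2] for u,v in cs]
    P=np.array(P); print(P.round(4).tolist(), [np.linalg.norm(P[i]-P[(i+1)%4]).round(3) for i in range(4)])
    c=P.mean(0); d=(P[0]+P[1]-P[2]-P[3]); yaw=np.degrees(np.arctan2(d[1],d[0])); print('c',c.round(4),'yaw',yaw.round(2)); return c,yaw
def tw(c,yaw,x,y):
    a=np.radians(yaw); return (c+np.array([np.cos(a)*x-np.sin(a)*y,np.sin(a)*x+np.cos(a)*y])).round(4)
E
python3 - <<'E'
from h import *
c,y=tray(load('top0'),[(90,78),(447,107),(402,568),(42,532)],(265,140),5)
c,y=tray(load('t3'),[(80,47),(434,77),(388,532),(33,502)],(265,140),5)
for q in[(.07,.065),(0.0,.065),(-.07,.065),(.06,-.045),(-.03,-.045)]: print(q,tw(c,y,*q))
E
```

```text
[[0.7116, 0.1055], [0.6999, -0.1026], [0.4329, -0.0831], [0.4475, 0.1227]] [np.float64(0.208), np.float64(0.268), np.float64(0.206), np.float64(0.265)]
c [0.573  0.0106] yaw -3.97
[[0.7298, 0.112], [0.7174, -0.0946], [0.4531, -0.0746], [0.4644, 0.1286]] [np.float64(0.207), np.float64(0.265), np.float64(0.203), np.float64(0.266)]
c [0.5912 0.0178] yaw -3.96
(0.07, 0.065) [0.6655 0.0779]
(0.0, 0.065) [0.5957 0.0827]
(-0.07, 0.065) [0.5258 0.0875]
(0.06, -0.045) [ 0.6479 -0.0312]
(-0.03, -0.045) [ 0.5581 -0.025 ]
```

```bash
python3 -m crank '[{"linear":[0.16,-0.5,0],"rot":[0,0,-0.15],"hand":0},{"linear":[0.16,-0.5,0],"rot":[0,0,-0.15],"hand":0},{"linear":[0.16,-0.5,0],"rot":[0,0,-0.15],"hand":0},{"linear":[0.16,-0.5,0],"rot":[0,0,-0.15],"hand":0},{"linear":[0.16,-0.5,0],"rot":[0,0,-0.15],"hand":0},{"linear":[0.16,-0.5,0],"rot":[0,0,-0.15],"hand":0},{"linear":[0.16,-0.5,0],"rot":[0,0,-0.15],"hand":0},{"linear":[0.16,-0.5,0],"rot":[0,0,-0.15],"hand":0},{"linear":[0.16,-0.5,0],"rot":[0,0,-0.15],"hand":0},{"linear":[0.16,-0.5,0],"rot":[0,0,-0.15],"hand":0},{"linear":[0,0,0],"rot":[0,0,0],"hand":0}]'; python3 -c "
from h import *
st();plan([0.6602,0.0732,0.018],90,-94);s=snap('wrist','w4')"
```

```text
clock: 10.95
tool_pos: [0.6498, 0.0619, 0.1432]
orientation: [119.4, 88.3, -155.0]
force: [0.2, -0.5, -1.8]
opening: 0.0426
t 10.95 p [0.6498 0.0619 0.1432] x [-0.027 -0.013 -1.   ] jaw [-0.997  0.077  0.026] F [ 0.2 -0.5 -1.8] open 0.0426 q [ 22.6  22.9  -7.2   0.1 -61.6 -27. ]
1 lin units [ 0.17  0.19 -2.09] rot units [ -0.48  -0.23 -35.92]
-1 lin units [ 0.17  0.19 -2.09] rot units [ 0.15 -0.31  0.08]
```

View pics/w4.png

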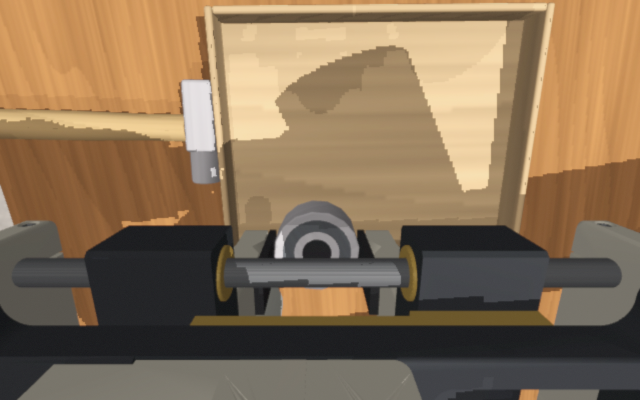

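```bash
python3 - <<'E'
from h import *
s=load('w4')
for u,v in[(208,8),(551,6)]: print(pt(s,u,v,.035).round(4))
for u,v in[(300,293),(350,310),(250,150),(215,60)]: print(pt(s,u,v).round(4))
s=snap('top','t4');crop(s,'t4c',265,140,365,260,5)
E
```

```text
[ 0.7164 -0.0912  0.035 ]
[ 0.4542 -0.0745  0.035 ]
[ 6.719e-01  1.763e-01 -5.000e-04]
[ 0.6191  0.2024 -0.0008]
[0.7044 0.0196 0.0051]
[ 0.7171 -0.055   0.0342]
```

View pics/t4c.png

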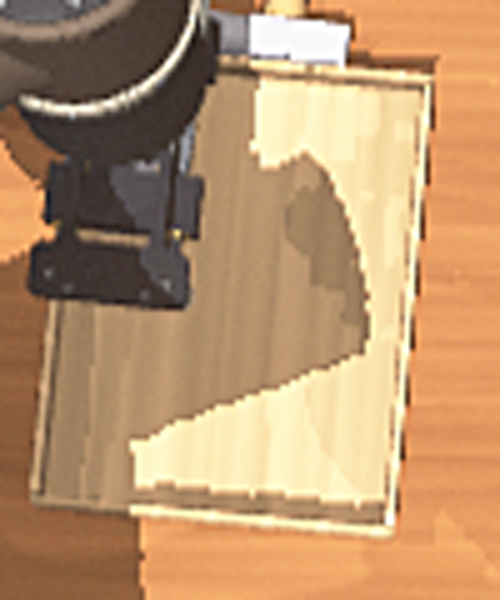

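```bash
python3 -m crank '[{"linear":[0.17,0.17,-0.2],"rot":[0.15,-0.31,0],"hand":0},{"linear":[0,0,-0.4],"rot":[0,0,0],"hand":0},{"linear":[0,0,-0.4],"rot":[0,0,0],"hand":0},{"linear":[0,0,-0.4],"rot":[0,0,0],"hand":0},{"linear":[0,0,-0.3],"rot":[0,0,0],"hand":0},{"linear":[0,0,0],"rot":[0,0,0],"hand":0}]'; python3 -c "
from h import *
st();plan([0.6602,0.0732,0.018],90,-94)"
```

```text
clock: 11.8
tool_pos: [0.658, 0.08, 0.0373]
orientation: [11.0, 89.9, 97.1]
force: [-0.2, 0.1, -1.5]
opening: 0.0431
t 11.8 p [0.658  0.08   0.0373] x [-0.     0.001 -1.   ] jaw [-0.998  0.068  0.   ] F [-0.2  0.1 -1.5] open 0.0431 q [ 23.7  28.8 -13.2  -0.1 -48.  -27.5]
1 lin units [ 0.04 -0.11 -0.32] rot units [ 0.000e+00 -2.000e-02  3.598e+01]
-1 lin units [ 0.04 -0.11 -0.32] rot units [-0.01 -0.   -0.02]
```

```bash
python3 -m crank '[{"linear":[0.02,-0.12,-0.1],"rot":[0,0,0],"hand":0},{"linear":[0,0,-0.12],"rot":[0,0,0],"hand":0},{"linear":[0,0,-0.08],"rot":[0,0,0],"hand":0},{"linear":[0,0,-0.04],"rot":[0,0,0],"hand":0}]'; python3 -c "
from h import *
st()"
```

```text
clock: 12.3
tool_pos: [0.6609, 0.0729, 0.0181]
orientation: [-52.3, 89.8, 33.8]
force: [0.3, 0.7, -1.3]
opening: 0.0434
t 12.3 p [0.6609 0.0729 0.0181] x [ 0.004  0.002 -1.   ] jaw [-0.998  0.068 -0.003] F [ 0.3  0.7 -1.3] open 0.0434 q [ 23.   30.2 -13.9  -0.1 -45.7 -26.9]
```

Release, then rise.

```bash
python3 -m crank '[{"linear":[0,0,-0.02],"rot":[0,0,0],"hand":0},{"linear":[0,0,0],"rot":[0,0,0],"hand":0.66},{"linear":[0,0,0],"rot":[0,0,0],"hand":0.66},{"linear":[0,0,0],"rot":[0,0,0],"hand":0.66},{"linear":[0,0,0.3],"rot":[0,0,0],"hand":0.66},{"linear":[0,0,0.5],"rot":[0,0,0],"hand":0.66},{"linear":[0,0,0.5],"rot":[0,0,0],"hand":0.66},{"linear":[0,0,0.5],"rot":[0,0,0],"hand":0.66},{"linear":[0,0,0.3],"rot":[0,0,0],"hand":0.66}]'; python3 -c "
from h import *
st();plan([0.5655,0.3095,0.1],90,-87.1);s=snap('wrist','w5')"
```

```text
clock: 13.42
tool_pos: [0.6616, 0.0727, 0.1524]
orientation: [-67.6, 89.6, 18.6]
force: [0.6, 0.4, -0.2]
opening: 0.0578
t 13.43 p [0.6616 0.0727 0.1524] x [ 0.006  0.002 -1.   ] jaw [-0.998  0.067 -0.006] F [ 0.6  0.4 -0.2] open 0.0578 q [ 23.   22.4  -6.6   0.  -60.6 -26.9]
1 lin units [-1.6   3.95 -0.87] rot units [  0.11   0.04 -34.66]
-1 lin units [-1.6   3.95 -0.87] rot units [-0.03  0.07  1.34]
```

View pics/w5.png

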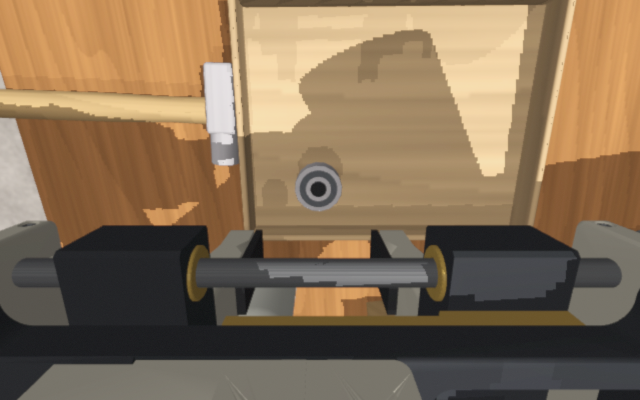

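Bearing0 lies flat in the tray at pixel (318,187). Now bearing1.

```bash
python3 -m crank '[{"linear":[-0.2,0.5,0],"rot":[0,0,0.17],"hand":0.8},{"linear":[-0.2,0.5,0],"rot":[0,0,0.17],"hand":0.8},{"linear":[-0.2,0.5,0],"rot":[0,0,0.17],"hand":0.8},{"linear":[-0.2,0.5,0],"rot":[0,0,0.17],"hand":0.8},{"linear":[-0.2,0.5,0],"rot":[0,0,0.17],"hand":0.8},{"linear":[-0.2,0.5,0],"rot":[0,0,0.17],"hand":0.8},{"linear":[-0.2,0.5,0],"rot":[0,0,0.17],"hand":0.8},{"linear":[-0.2,0.4,0],"rot":[0,0,0.17],"hand":0.8},{"linear":[0,0,-0.4],"rot":[0,0,0],"hand":0.8},{"linear":[0,0,0],"rot":[0,0,0],"hand":0.8}]'; python3 -c "
from h import *
st();plan([0.5655,0.3095,0.06],90,-87.1)"
```

```text
clock: 14.72
tool_pos: [0.5653, 0.3147, 0.1441]
orientation: [-65.1, 88.6, 28.2]
force: [0.7, 0.6, -0.1]
opening: 0.0704
t 14.72 p [0.5653 0.3147 0.1441] x [ 0.022  0.012 -1.   ] jaw [-0.998 -0.056 -0.022] F [ 0.7  0.6 -0.1] open 0.0704 q [ 46.6  20.6 -10.8   0.5 -57.3 -43.7]
1 lin units [ 0.   -0.09 -1.4 ] rot units [-0.39 -0.21 35.93]
-1 lin units [ 0.   -0.09 -1.4 ] rot units [-0.13  0.25 -0.07]
```

```bash
python3 -m crank '[{"linear":[0,-0.09,-0.3],"rot":[-0.13,0.25,0],"hand":0.8},{"linear":[0,0,-0.4],"rot":[0,0,0],"hand":0.8},{"linear":[0,0,-0.3],"rot":[0,0,0],"hand":0.8},{"linear":[0,0,0],"rot":[0,0,0],"hand":0.8}]'; python3 -c "
from h import *
st();plan([0.5655,0.3095,0.06],90,-87.1)"
```

```text
clock: 15.22
tool_pos: [0.5672, 0.3083, 0.0849]
orientation: [-40.6, 89.9, 52.5]
force: [0.2, 0.7, 0.4]
opening: 0.0699
t 15.22 p [0.5672 0.3083 0.0849] x [ 0.001  0.001 -1.   ] jaw [-0.998 -0.055 -0.001] F [0.2 0.7 0.4] open 0.0699 q [ 45.8  24.5 -13.2  -0.  -52.2 -42.6]
1 lin units [-0.03  0.02 -0.42] rot units [-2.000e-02 -2.000e-02  3.595e+01]
-1 lin units [-0.03  0.02 -0.42] rot units [-0.01  0.01 -0.05]
```

```bash
python3 -m crank '[{"linear":[-0.03,0.02,-0.2],"rot":[0,0,0],"hand":0.8},{"linear":[0,0,-0.15],"rot":[0,0,0],"hand":0.8},{"linear":[0,0,-0.07],"rot":[0,0,0],"hand":0.8},{"linear":[0,0,0],"rot":[0,0,0],"hand":0},{"linear":[0,0,0],"rot":[0,0,0],"hand":0},{"linear":[0,0,0],"rot":[0,0,0],"hand":0},{"linear":[0,0,0],"rot":[0,0,0],"hand":0},{"linear":[0,0,0],"rot":[0,0,0],"hand":0}]'; python3 -c "
from h import *
st()"
```

```text
clock: 16.23
tool_pos: [0.5663, 0.3102, 0.0602]
orientation: [-49.3, 89.8, 43.9]
force: [0.4, 0.0, -1.7]
opening: 0.043
t 16.23 p [0.5663 0.3102 0.0602] x [ 0.003  0.003 -1.   ] jaw [-0.998 -0.055 -0.003] F [ 0.4  0.  -1.7] open 0.043 q [ 46.   25.9 -14.7   0.  -49.2 -42.8]
```

```bash
python3 -m crank '[{"linear":[0,0,0.2],"rot":[0,0,0],"hand":0},{"linear":[0,0,0.4],"rot":[0,0,0],"hand":0},{"linear":[0,0,0.5],"rot":[0,0,0],"hand":0},{"linear":[0,0,0.3],"rot":[0,0,0],"hand":0},{"linear":[0,-0.5,0],"rot":[0,0,-0.17],"hand":0},{"linear":[0,-0.5,0],"rot":[0,0,-0.17],"hand":0},{"linear":[0,-0.5,0],"rot":[0,0,-0.17],"hand":0},{"linear":[0,-0.5,0],"rot":[0,0,-0.17],"hand":0},{"linear":[0,-0.5,0],"rot":[0,0,-0.17],"hand":0},{"linear":[0,-0.5,0],"rot":[0,0,-0.17],"hand":0},{"linear":[0,-0.5,0],"rot":[0,0,-0.17],"hand":0},{"linear":[0,-0.2,0],"rot":[0,0,-0.17],"hand":0},{"linear":[0,0,0],"rot":[0,0,0],"hand":0}]'; python3 -c "
from h import *
st();plan([0.5704,0.0794,0.018],90,-94);s=snap('top','t5');crop(s,'t5c',265,140,365,260,5);snap('wrist','w6')"
```

```text
clock: 17.85
tool_pos: [0.5609, 0.0689, 0.1478]
orientation: [81.1, 89.9, 166.7]
force: [-0.0, 0.6, -1.5]
opening: 0.0427
t 17.85 p [0.5609 0.0689 0.1478] x [-0.001  0.    -1.   ] jaw [-0.997  0.076  0.001] F [-0.   0.6 -1.5] open 0.0427 q [ 26.8  14.  -19.6  -0.  -56.5 -31.2]
1 lin units [ 0.16  0.17 -2.16] rot units [-2.000e-02  0.000e+00 -3.592e+01]
-1 lin units [ 0.16  0.17 -2.16] rot units [-0.   -0.01  0.08]
```

View pics/t5c.png

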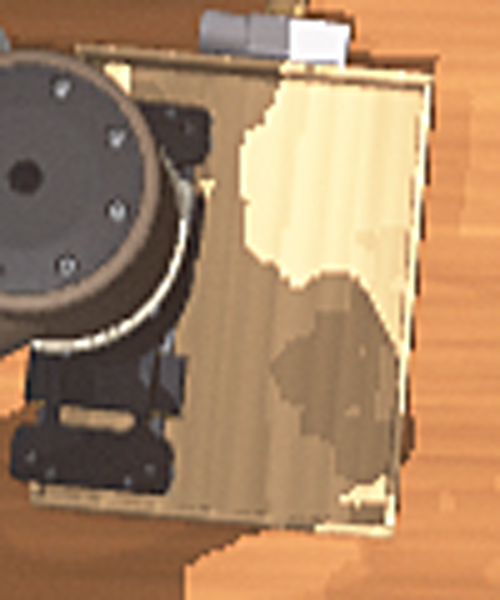

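View pics/w6.png

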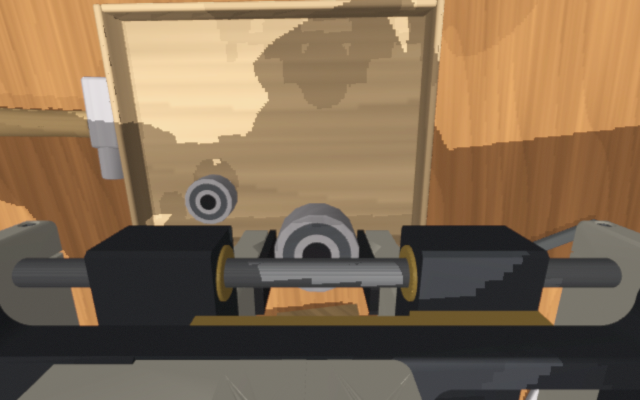

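Tray unmoved; bearing1 held level. Lower it.

```bash
python3 -m crank '[{"linear":[0.16,0.16,-0.2],"rot":[0,0,0],"hand":0},{"linear":[0,0,-0.4],"rot":[0,0,0],"hand":0},{"linear":[0,0,-0.4],"rot":[0,0,0],"hand":0},{"linear":[0,0,-0.4],"rot":[0,0,0],"hand":0},{"linear":[0,0,-0.3],"rot":[0,0,0],"hand":0},{"linear":[0,0,0],"rot":[0,0,0],"hand":0}]'; python3 -c "
from h import *
st();plan([0.5704,0.0794,0.018],90,-94)"
```

```text
clock: 18.7
tool_pos: [0.5732, 0.0875, 0.039]
orientation: [75.0, 89.9, 161.2]
force: [0.6, -0.8, -0.6]
opening: 0.0433
t 18.7 p [0.5732 0.0875 0.039 ] x [-0.001  0.    -1.   ] jaw [-0.998  0.067  0.001] F [ 0.6 -0.8 -0.6] open 0.0433 q [ 28.   22.5 -24.3  -0.1 -43.3 -31.8]
1 lin units [-0.05 -0.13 -0.35] rot units [ 2.000e-02 -1.000e-02  3.597e+01]
-1 lin units [-0.05 -0.13 -0.35] rot units [-0.   -0.01 -0.03]
```

```bash
python3 -m crank '[{"linear":[-0.05,-0.13,-0.1],"rot":[0,0,0],"hand":0},{"linear":[0,0,-0.12],"rot":[0,0,0],"hand":0},{"linear":[0,0,-0.08],"rot":[0,0,0],"hand":0},{"linear":[0,0,-0.06],"rot":[0,0,0],"hand":0},{"linear":[0,0,-0.03],"rot":[0,0,0],"hand":0}]'; python3 -c "
from h import *
st()"
```

```text
clock: 19.32
tool_pos: [0.5716, 0.0807, 0.0169]
orientation: [-57.3, 89.9, 29.0]
force: [-10.0, 0.8, 24.8]
opening: 0.043
t 19.32 p [0.5716 0.0807 0.0169] x [ 0.002  0.001 -1.   ] jaw [-0.998  0.065 -0.002] F [-10.    0.8  24.8] open 0.043 q [ 27.4  23.9 -25.8  -0.  -40.1 -31.2]
```

```bash
python3 -m crank '[{"linear":[0,0,0],"rot":[0,0,0],"hand":0.66},{"linear":[0,0,0],"rot":[0,0,0],"hand":0.66},{"linear":[0,0,0],"rot":[0,0,0],"hand":0.66},{"linear":[0,0,0.3],"rot":[0,0,0],"hand":0.66},{"linear":[0,0,0.5],"rot":[0,0,0],"hand":0.66},{"linear":[0,0,0.5],"rot":[0,0,0],"hand":0.66},{"linear":[0,0,0.5],"rot":[0,0,0],"hand":0.66},{"linear":[0,0,0.5],"rot":[0,0,0],"hand":0.66},{"linear":[0,0,0.5],"rot":[0,0,0],"hand":0.66},{"linear":[0,0,0.5],"rot":[0,0,0],"hand":0.66},{"linear":[0,0,0.5],"rot":[0,0,0],"hand":0.66}]'; python3 -c "
from h import *
st();plan([0.40,-0.2,0.3],90,-5);s=snap('wrist','w7')"
```

```text
clock: 20.7
tool_pos: [0.5701, 0.0798, 0.2498]
orientation: [109.5, 89.9, -164.3]
force: [0.6, -0.6, -0.3]
opening: 0.0579
t 20.7 p [0.5701 0.0798 0.2498] x [-0.001 -0.    -1.   ] jaw [-0.998  0.065  0.001] F [ 0.6 -0.6 -0.3] open 0.0579 q [ 27.4  10.5 -10.1  -0.  -69.6 -31.2]
1 lin units [-2.84 -4.66  0.84] rot units [-1.000e-02 -2.000e-02 -1.825e+01]
-1 lin units [-2.84 -4.66  0.84] rot units [ 2.000e-02 -1.000e-02  1.775e+01]
```

View pics/w7.png

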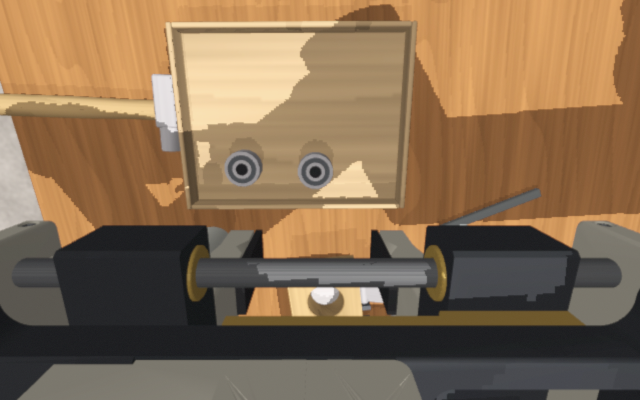

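```bash
python3 -m crank '[{"linear":[-0.15,-0.26,0.05],"rot":[0,0,-1],"hand":1},{"linear":[-0.15,-0.26,0.05],"rot":[0,0,-1],"hand":1},{"linear":[-0.15,-0.26,0.05],"rot":[0,0,-1],"hand":1},{"linear":[-0.15,-0.26,0.05],"rot":[0,0,-1],"hand":1},{"linear":[-0.15,-0.26,0.05],"rot":[0,0,-1],"hand":1},{"linear":[-0.15,-0.26,0.05],"rot":[0,0,-1],"hand":1},{"linear":[-0.15,-0.26,0.05],"rot":[0,0,-1],"hand":1},{"linear":[-0.15,-0.26,0.05],"rot":[0,0,-1],"hand":1},{"linear":[-0.15,-0.26,0.05],"rot":[0,0,-1],"hand":1},{"linear":[-0.15,-0.26,0.05],"rot":[0,0,-1],"hand":1},{"linear":[-0.15,-0.26,0.05],"rot":[0,0,-1],"hand":1},{"linear":[-0.15,-0.26,0.05],"rot":[0,0,-1],"hand":1},{"linear":[-0.15,-0.26,0.05],"rot":[0,0,-1],"hand":1},{"linear":[-0.15,-0.26,0.05],"rot":[0,0,-1],"hand":1},{"linear":[-0.15,-0.26,0.05],"rot":[0,0,-1],"hand":1},{"linear":[-0.15,-0.26,0.05],"rot":[0,0,-1],"hand":1},{"linear":[-0.15,-0.26,0.05],"rot":[0,0,-1],"hand":1},{"linear":[-0.15,-0.26,0.05],"rot":[0,0,-1],"hand":1}]'; python3 -c "
from h import *
st();plan([0.41,-0.22,0.3],60,-5)"
```

```text
clock: 23.0
tool_pos: [0.4041, -0.2084, 0.3082]
orientation: [-54.6, 89.6, -61.2]
force: [0.4, 0.7, -0.3]
opening: 0.0879
t 23.0 p [ 0.4041 -0.2084  0.3082] x [ 0.003 -0.006 -1.   ] jaw [ 0.116  0.993 -0.005] F [ 0.4  0.7 -0.3] open 0.0879 q [ -2.   -3.8 -18.    0.3 -75.6 -94.7]
1 lin units [ 0.1  -0.19 -0.14] rot units [-0.54 -5.93  0.34]
-1 lin units [ 0.1  -0.19 -0.14] rot units [  9.25  -1.04 -34.46]
```

```bash
python3 -m crank '[{"linear":[0,0,0],"rot":[-0.09,-1,0.05],"hand":1},{"linear":[0,0,0],"rot":[-0.09,-1,0.05],"hand":1},{"linear":[0,0,0],"rot":[-0.09,-1,0.05],"hand":1},{"linear":[0,0,0],"rot":[-0.09,-1,0.05],"hand":1},{"linear":[0,0,0],"rot":[-0.09,-1,0.05],"hand":1},{"linear":[0,0,0],"rot":[-0.09,-1,0.05],"hand":1},{"linear":[0,0,0],"rot":[-0.09,-1,0],"hand":1},{"linear":[0,0,0],"rot":[-0.09,-1,0],"hand":1},{"linear":[0,0,0],"rot":[-0.09,-1,0],"hand":1},{"linear":[0,0,0],"rot":[0,0,0],"hand":1}]'; python3 -c "
from h import *
st();plan([0.43,-0.22,0.2],45,-5);s=snap('wrist','w8')"
```

```text
clock: 24.25
tool_pos: [0.4025, -0.2094, 0.3075]
orientation: [0.4, 43.0, -4.9]
force: [-0.8, -0.2, -0.9]
opening: 0.0876
t 24.25 p [ 0.4025 -0.2094  0.3075] x [ 0.729 -0.063 -0.682] jaw [0.091 0.996 0.006] F [-0.8 -0.2 -0.9] open 0.0876 q [   0.9  -31.9  -54.9   12.1  -20.6 -105.7]
1 lin units [ 0.46 -0.18 -1.79] rot units [-0.03  0.4   0.05]
-1 lin units [ 0.46 -0.18 -1.79] rot units [ 25.74  -2.23 -24.95]
```

View pics/w8.png

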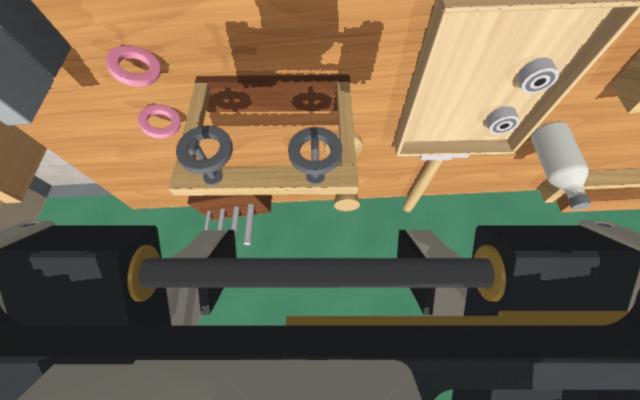

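```bash
python3 - <<'E'
from h import *
s=load('w8'); crop(s,'w8c',160,70,380,220,3.6)
M=s['depth'];print(M[170,316])
for u,v in[(293,150),(338,150),(315,172),(182,150),(227,150),(204,131),(315,131),(315,172),(209,177)]: print(u,v,pt(s,u,v).round(4))
E
```

```text
0.32796022
293 150 [ 0.5127 -0.2445  0.1607]
338 150 [ 0.5168 -0.1962  0.1612]
315 172 [ 0.519  -0.2213  0.1862]
182 150 [ 0.4985 -0.3616  0.1626]
227 150 [ 0.503  -0.3139  0.1627]
204 131 [ 0.5002 -0.3423  0.1371]
315 131 [ 0.5152 -0.2208  0.1346]
315 172 [ 0.519  -0.2213  0.1862]
209 177 [ 0.5401 -0.3472  0.1719]
```

View pics/w8c.png

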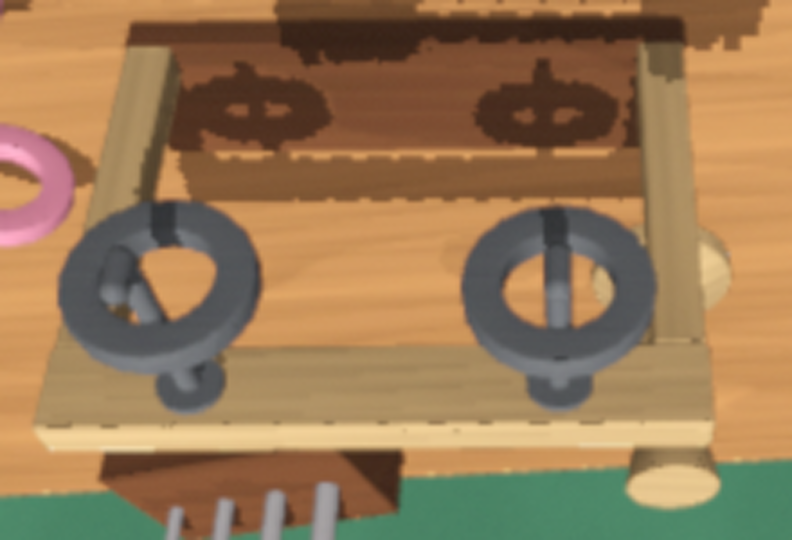

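```bash
python3 -m crank '[{"linear":[0.23,-0.03,-0.34],"rot":[0,0,0],"hand":1},{"linear":[0.23,-0.03,-0.34],"rot":[0,0,0],"hand":1},{"linear":[0.23,-0.03,-0.34],"rot":[0,0,0],"hand":1},{"linear":[0.23,-0.03,-0.34],"rot":[0,0,0],"hand":1},{"linear":[0.23,0,-0.34],"rot":[0,0,0],"hand":1},{"linear":[0,0,0],"rot":[0,0,0],"hand":1}]'; python3 -c "
from h import *
st();plan([0.5285,-0.2211,0.1485],43,-5);s=snap('wrist','w9')"
```

```text
clock: 25.05
tool_pos: [0.4686, -0.221, 0.2235]
orientation: [1.0, 44.1, -3.9]
force: [-1.6, 0.0, 0.1]
opening: 0.0877
t 25.05 p [ 0.4686 -0.221   0.2235] x [ 0.717 -0.049 -0.696] jaw [0.081 0.997 0.012] F [-1.6  0.   0.1] open 0.0877 q [  -3.8  -14.3  -57.9   10.3   -0.4 -101.3]
1 lin units [ 1.   -0.   -1.25] rot units [-0.16 -0.21 -0.08]
-1 lin units [ 1.   -0.   -1.25] rot units [ 25.98  -2.03 -24.77]
```

View pics/w9.png

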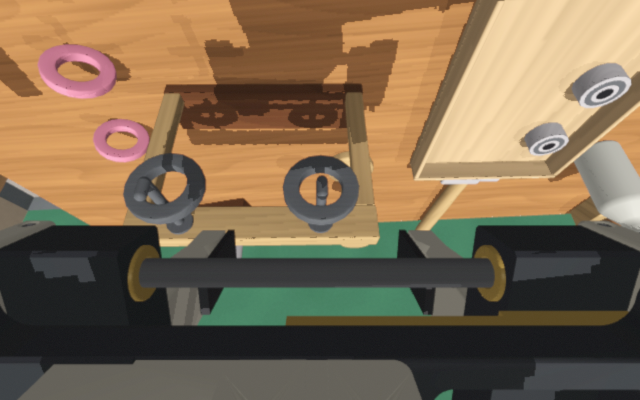

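```bash
python3 -m crank '[{"linear":[0,0,0.2],"rot":[0.08,0.9,0],"hand":1},{"linear":[0,0,0.1],"rot":[0.08,0.9,0],"hand":1},{"linear":[0,0,0],"rot":[0.08,0.9,0],"hand":1},{"linear":[0,0,0],"rot":[0.05,0.5,0],"hand":1},{"linear":[0,0,0],"rot":[0,0,0],"hand":1}]'; python3 -c "
from h import *
st();plan([0.486,-0.2175,0.216],60,-5);plan([0.526,-0.2205,0.1466],60,-5)"
```

```text
clock: 25.72
tool_pos: [0.4665, -0.2191, 0.2479]
orientation: [1.8, 60.2, -3.1]
force: [0.2, 0.4, -0.6]
opening: 0.0876
t 25.73 p [ 0.4665 -0.2191  0.2479] x [ 0.496 -0.026 -0.868] jaw [0.081 0.997 0.016] F [ 0.2  0.4 -0.6] open 0.0876 q [ -3.5 -11.6 -38.7  -0.4 -33.2 -91.2]
1 lin units [ 0.32  0.03 -0.53] rot units [-0.18 -0.03 -0.07]
-1 lin units [ 0.32  0.03 -0.53] rot units [ 17.88  -1.26 -31.19]
1 lin units [ 0.99 -0.02 -1.69] rot units [-0.18 -0.03 -0.07]
-1 lin units [ 0.99 -0.02 -1.69] rot units [ 17.88  -1.26 -31.19]
```

```bash
python3 -m crank '[{"linear":[0.2,0,-0.34],"rot":[-0.18,0,-0.07],"hand":1},{"linear":[0.2,0,-0.34],"rot":[0,0,0],"hand":1},{"linear":[0.2,0,-0.34],"rot":[0,0,0],"hand":1},{"linear":[0,0,0],"rot":[0,0,0],"hand":1}]'; python3 -c "
from h import *
st();plan([0.526,-0.2205,0.1466],60,-5);s=snap('wrist','w10');s=snap('side','s10');crop(s,'s10c',300,150,460,310,5)"
```

```text
clock: 26.22
tool_pos: [0.5019, -0.2184, 0.1886]
orientation: [0.1, 59.6, -4.9]
force: [-0.0, 0.1, 0.3]
opening: 0.0874
t 26.23 p [ 0.5019 -0.2184  0.1886] x [ 0.504 -0.043 -0.863] jaw [0.086 0.996 0.001] F [-0.   0.1  0.3] open 0.0874 q [ -2.   -4.7 -44.1   4.3 -20.2 -96.7]
1 lin units [ 0.4  -0.04 -0.7 ] rot units [ 0.    0.07 -0.01]
-1 lin units [ 0.4  -0.04 -0.7 ] rot units [-18.03   1.56  31.11]
```

View pics/w10.png

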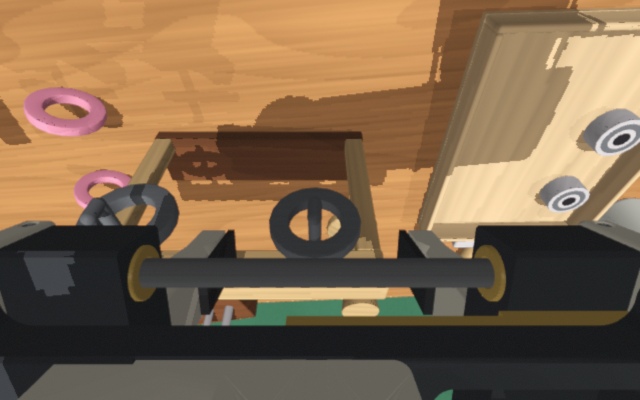

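View pics/s10c.png

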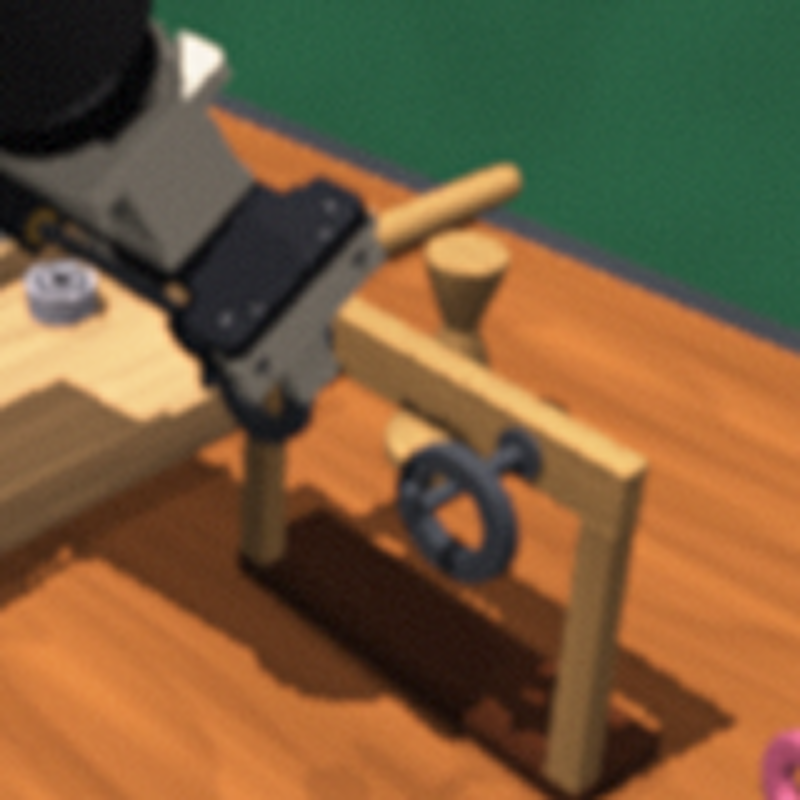

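```bash
python3 -m crank '[{"linear":[0.13,-0.02,-0.23],"rot":[0,0,0],"hand":1},{"linear":[0.13,-0.02,-0.23],"rot":[0,0,0],"hand":1},{"linear":[0.13,0,-0.23],"rot":[0,0,0],"hand":1},{"linear":[0,0,0],"rot":[0,0,0],"hand":1}]'; python3 -c "
from h import *
st();plan([0.526,-0.2205,0.1466],60,-5)"
```

```text
clock: 26.82
tool_pos: [0.5272, -0.2213, 0.1553]
orientation: [0.0, 58.8, -4.9]
force: [-0.5, 0.9, 0.4]
opening: 0.0879
t 26.82 p [ 0.5272 -0.2213  0.1553] x [ 0.515 -0.044 -0.856] jaw [0.086 0.996 0.   ] F [-0.5  0.9  0.4] open 0.0879 q [ -2.4   0.6 -45.8   6.1 -12.5 -98.2]
1 lin units [-0.02  0.01 -0.14] rot units [ 0.02  0.23 -0.01]
-1 lin units [-0.02  0.01 -0.14] rot units [-18.24   1.58  30.99]
```

```bash
python3 -m crank '[{"linear":[-0.02,0,-0.14],"rot":[0,0.15,0],"hand":1},{"linear":[0,0,0],"rot":[0,0,0],"hand":0},{"linear":[0,0,0],"rot":[0,0,0],"hand":0},{"linear":[0,0,0],"rot":[0,0,0],"hand":0},{"linear":[0,0,0],"rot":[0,0,0],"hand":0}]'; python3 -c "
from h import *
st();s=snap('wrist','w11');"
```

```text
clock: 27.45
tool_pos: [0.5261, -0.2215, 0.1498]
orientation: [-0.1, 59.4, -5.0]
force: [0.6, 0.8, -0.9]
opening: 0.0594
t 27.45 p [ 0.5261 -0.2215  0.1498] x [ 0.507 -0.045 -0.861] jaw [ 0.086  0.996 -0.001] F [ 0.6  0.8 -0.9] open 0.0594 q [ -2.4   1.1 -46.    6.4 -12.4 -98.5]
```

View pics/w11.png

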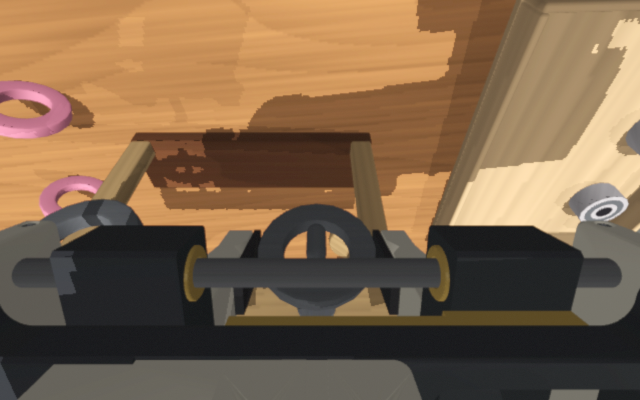

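```bash
python3 -m crank '[{"linear":[0,0,0.15],"rot":[0,0,0],"hand":0},{"linear":[0,0,0.15],"rot":[0,0,0],"hand":0},{"linear":[0,0,0],"rot":[0,0,0],"hand":0}]'; python3 -c "
from h import *
st();s=snap('wrist','w12');"
```

```text
clock: 27.88
tool_pos: [0.5255, -0.2214, 0.1686]
orientation: [-0.1, 59.5, -5.0]
force: [-0.7, 0.3, -2.2]
opening: 0.0593
t 27.88 p [ 0.5255 -0.2214  0.1686] x [ 0.506 -0.045 -0.861] jaw [ 0.087  0.996 -0.001] F [-0.7  0.3 -2.2] open 0.0593 q [ -2.3  -0.6 -44.    5.  -16.2 -97.1]
```

View pics/w12.png

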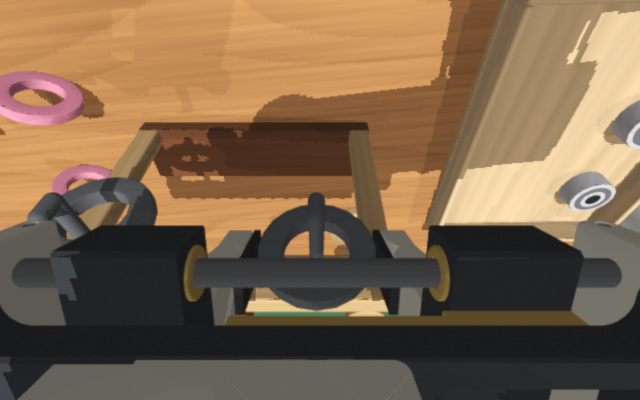

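```bash
python3 -m crank '[{"linear":[-0.15,0.013,0],"rot":[0,0,0],"hand":0},{"linear":[-0.15,0.013,0],"rot":[0,0,0],"hand":0},{"linear":[-0.15,0.013,0],"rot":[0,0,0],"hand":0},{"linear":[0,0,0],"rot":[0,0,0],"hand":0}]'; python3 -c "
from h import *
st()"
```

```text
clock: 28.42
tool_pos: [0.4949, -0.2189, 0.167]
orientation: [-0.1, 59.6, -5.0]
force: [-0.1, -0.1, -1.3]
opening: 0.0594
t 28.43 p [ 0.4949 -0.2189  0.167 ] x [ 0.504 -0.045 -0.863] jaw [ 0.087  0.996 -0.001] F [-0.1 -0.1 -1.3] open 0.0594 q [ -2.1  -3.5 -47.1   5.4 -16.2 -97.7]
```

```bash
python3 -m crank '[{"linear":[-0.15,0.013,0.02],"rot":[0,0,0],"hand":0},{"linear":[-0.2,0.017,0.02],"rot":[0,0,0],"hand":0},{"linear":[-0.3,0.026,0.02],"rot":[0,0,0],"hand":0},{"linear":[-0.3,0.026,0.1],"rot":[0,0,0],"hand":0},{"linear":[-0.1,0,0.2],"rot":[0,0,0],"hand":0},{"linear":[0,0,0],"rot":[0,0,0],"hand":0}]'; python3 -c "
from h import *
st();s=snap('wrist','w13');s=snap('side','s13');crop(s,'s13c',240,150,440,300,4)"
```

```text
clock: 29.18
tool_pos: [0.4269, -0.2136, 0.1889]
orientation: [-0.0, 59.6, -5.0]
force: [0.4, 0.2, -0.6]
opening: 0.0593
t 29.18 p [ 0.4269 -0.2136  0.1889] x [ 0.504 -0.044 -0.863] jaw [ 0.087  0.996 -0.   ] F [ 0.4  0.2 -0.6] open 0.0593 q [ -1.4 -13.1 -50.7   4.9 -22.1 -97.7]
```

View pics/w13.png

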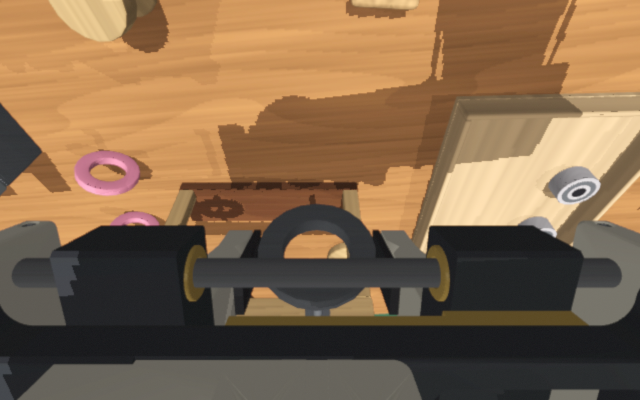

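View pics/s13c.png

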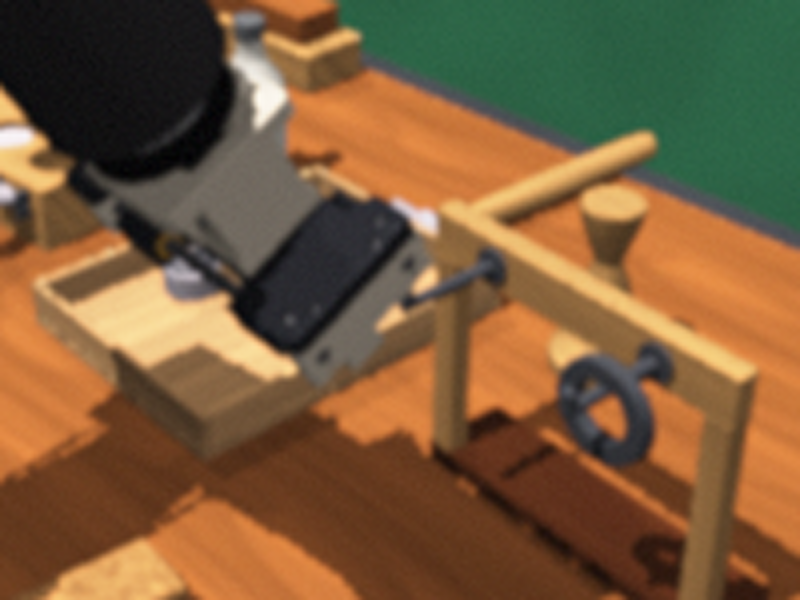

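```bash
python3 -m crank '[{"linear":[0,0.2,0.4],"rot":[0,0,0],"hand":0},{"linear":[0,0.4,0.4],"rot":[0,0,0],"hand":0},{"linear":[0,0.4,0.3],"rot":[0.083,0.96,0],"hand":0},{"linear":[0.1,0.4,0.2],"rot":[0.083,0.96,0],"hand":0},{"linear":[0.2,0.4,0.1],"rot":[0.083,0.96,0],"hand":0},{"linear":[0.3,0.4,0],"rot":[0.083,0.96,0],"hand":0},{"linear":[0.3,0.3,0],"rot":[0.083,0.96,0],"hand":0},{"linear":[0.3,0.2,0],"rot":[0.083,0.96,0],"hand":0},{"linear":[0.3,0.1,0],"rot":[0.083,0.96,0],"hand":0},{"linear":[0.3,0.1,0],"rot":[0.083,0.96,0],"hand":0},{"linear":[0.3,0.1,0],"rot":[0.083,0.96,0],"hand":0},{"linear":[0.3,0,0],"rot":[0.083,0.96,0],"hand":0},{"linear":[0.3,0,0],"rot":[0.083,0.96,0],"hand":0},{"linear":[0,0,0],"rot":[0,0,0],"hand":0}]'; python3 -c "
from h import *
st();plan([0.6237,-0.0199,0.08],122,-5);s=snap('wrist','w14');s=snap('side','s14');s=snap('top','t14');crop(s,'t14c',265,140,365,260,5)"
```

```text
clock: 31.02
tool_pos: [0.5968, -0.0256, 0.2569]
orientation: [-179.3, 64.8, 175.7]
force: [0.5, -0.2, -1.7]
opening: 0.0592
t 31.02 p [ 0.5968 -0.0256  0.2569] x [-0.424  0.032 -0.905] jaw [ 0.087  0.996 -0.005] F [ 0.5 -0.2 -1.7] open 0.0592 q [  11.7   28.6   15.4   -6.9 -101.  -106.6]
1 lin units [ 0.45  0.09 -2.95] rot units [ 0.18  1.35 -0.01]
-1 lin units [ 0.45  0.09 -2.95] rot units [-17.16   1.41 -31.59]
```

View pics/w14.png

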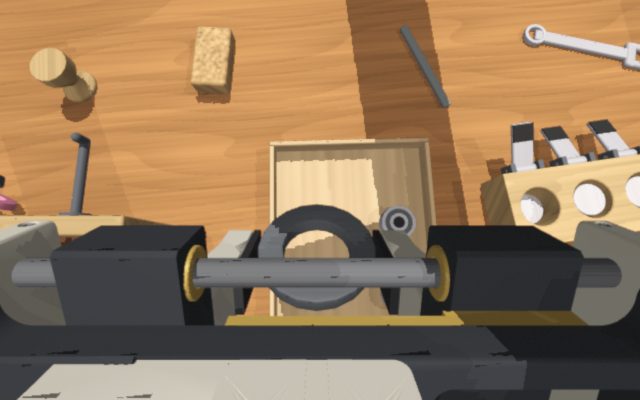

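View pics/s14.png

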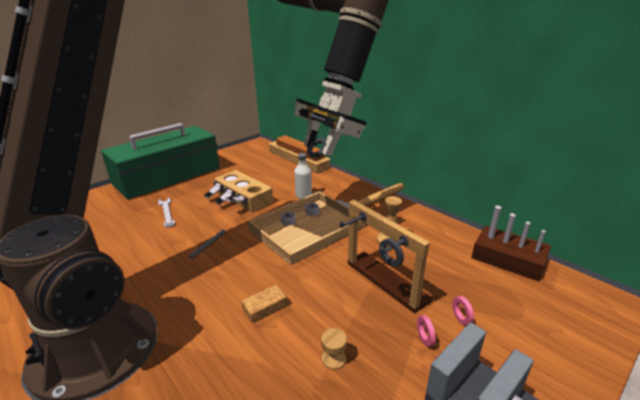

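View pics/t14c.png

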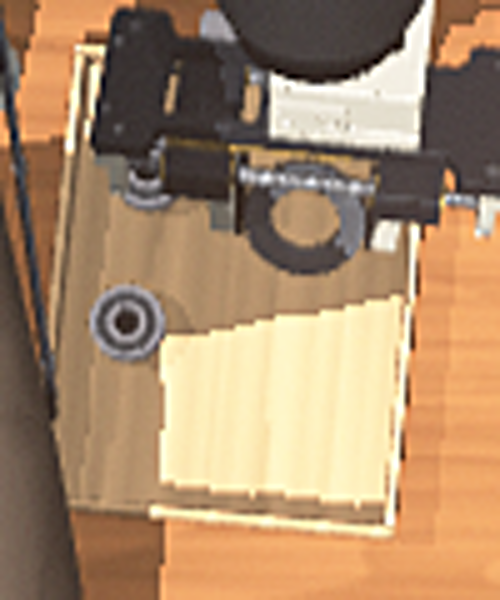

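```bash
python3 - <<'E'
from h import *
s=load('top0')
for u,v in[(250,145),(257,152),(265,155),(386,150),(382,160),(375,160),(392,160)]: print(u,v,pt(s,u,v).round(3))
for p in ([.5968,-.0256,.2569],):print(proj(load('t14'),p))
E
```

```text
250 145 [0.714 0.182 0.155]
257 152 [0.705 0.171 0.105]
265 155 [0.707 0.154 0.061]
386 150 [ 0.714 -0.184  0.135]
382 160 [ 0.704 -0.182  0.045]
375 160 [ 0.709 -0.164  0.017]
392 160 [ 0.71  -0.213  0.017]
(np.float64(325.6540478926634), np.float64(184.48741362286717))
```

```bash
python3 -m crank '[{"linear":[0.2,0.04,-0.5],"rot":[0.1,0.7,0],"hand":0},{"linear":[0.2,0.04,-0.5],"rot":[0.08,0.65,0],"hand":0},{"linear":[0.05,0,-0.5],"rot":[0,0,0],"hand":0},{"linear":[0,0,-0.5],"rot":[0,0,0],"hand":0},{"linear":[0,0,-0.5],"rot":[0,0,0],"hand":0},{"linear":[0,0,0],"rot":[0,0,0],"hand":0}]'; python3 -c "
from h import *
st();plan([0.6237,-0.0199,0.022],122,-5);s=snap('wrist','w15');s=snap('side','s15');crop(s,'s15c',220,130,380,270,5)"
```

```text
clock: 31.92
tool_pos: [0.622, -0.02, 0.1171]
orientation: [179.5, 59.5, 174.8]
force: [-0.2, -0.0, -1.1]
opening: 0.0592
t 31.93 p [ 0.622  -0.02    0.1171] x [-0.506  0.046 -0.861] jaw [0.084 0.996 0.004] F [-0.2 -0.  -1.1] open 0.0592 q [  10.9   39.5   14.5   -8.1  -94.5 -104.1]
1 lin units [ 0.03  0.   -1.58] rot units [-0.02  0.3  -0.04]
-1 lin units [ 0.03  0.   -1.58] rot units [18.58 -1.66 30.72]
```

View pics/w15.png

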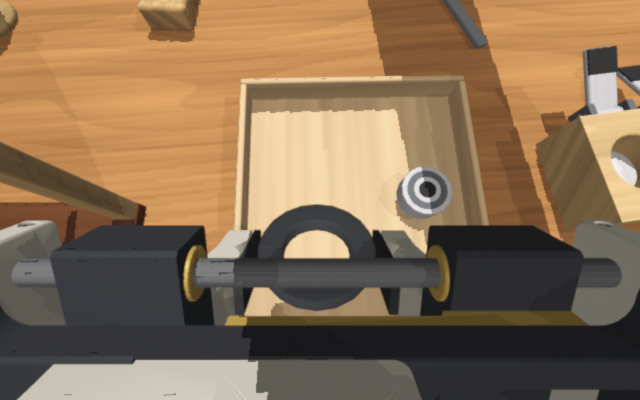

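View pics/s15c.png

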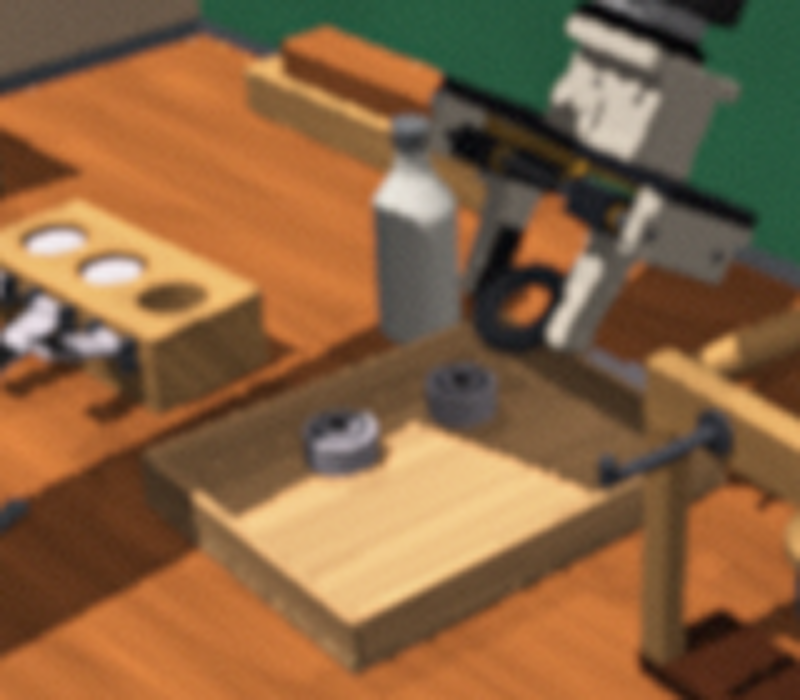

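```bash
python3 -m crank '[{"linear":[0.03,0,-0.4],"rot":[0,0.3,0],"hand":0},{"linear":[0,0,-0.4],"rot":[0,0,0],"hand":0},{"linear":[0,0,-0.4],"rot":[0,0,0],"hand":0},{"linear":[0,0,-0.15],"rot":[0,0,0],"hand":0},{"linear":[0,0,0],"rot":[0,0,0],"hand":0}]'; python3 -c "
from h import *
st();plan([0.6237,-0.0199,0.0175],122,-5)"
```

```text
clock: 32.65
tool_pos: [0.6287, -0.0199, 0.041]
orientation: [179.6, 58.7, 174.9]
force: [0.3, 0.1, -0.5]
opening: 0.0591
t 32.65 p [ 0.6287 -0.0199  0.041 ] x [-0.518  0.046 -0.854] jaw [0.083 0.997 0.004] F [ 0.3  0.1 -0.5] open 0.0591 q [  10.7   44.4   13.1   -8.1  -89.  -103. ]
1 lin units [-0.08  0.   -0.39] rot units [-0.03  0.14 -0.05]
-1 lin units [-0.08  0.   -0.39] rot units [18.78 -1.66 30.59]
```

```bash
python3 -m crank '[{"linear":[-0.08,0,-0.15],"rot":[0,0.14,0],"hand":0},{"linear":[0,0,-0.12],"rot":[0,0,0],"hand":0},{"linear":[0,0,-0.08],"rot":[0,0,0],"hand":0},{"linear":[0,0,-0.06],"rot":[0,0,0],"hand":0}]'; python3 -c "
from h import *
st()"
```

```text
clock: 33.15
tool_pos: [0.6249, -0.0199, 0.017]
orientation: [179.6, 58.1, 175.0]
force: [-0.0, 0.5, -2.6]
opening: 0.0593
t 33.15 p [ 0.6249 -0.0199  0.017 ] x [-0.526  0.046 -0.849] jaw [0.082 0.997 0.003] F [-0.   0.5 -2.6] open 0.0593 q [  10.7   45.8   12.2   -8.2  -87.3 -102.7]
```

```bash
python3 -m crank '[{"linear":[0,0,-0.05],"rot":[0,0,0],"hand":0},{"linear":[0,0,-0.03],"rot":[0,0,0],"hand":0}]'; python3 -c "
from h import *
st();s=snap('side','s16');crop(s,'s16c',260,150,380,250,6);s=snap('wrist','w16')"
```

```text
clock: 33.4
tool_pos: [0.626, -0.02, 0.013]
orientation: [179.7, 58.3, 175.0]
force: [1.6, 1.3, 4.6]
opening: 0.0594
t 33.4 p [ 0.626 -0.02   0.013] x [-0.524  0.046 -0.851] jaw [0.082 0.997 0.003] F [1.6 1.3 4.6] open 0.0594 q [  10.7   46.1   12.1   -8.2  -86.9 -102.6]
```

View pics/s16c.png

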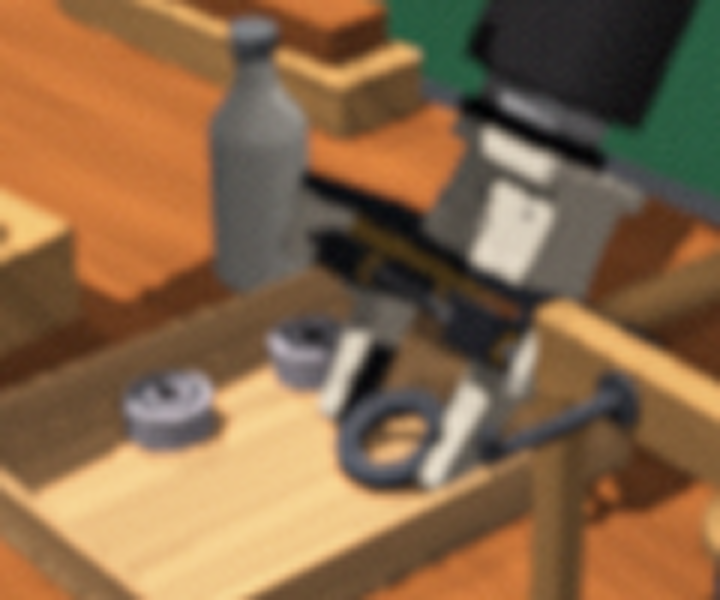

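View pics/w16.png

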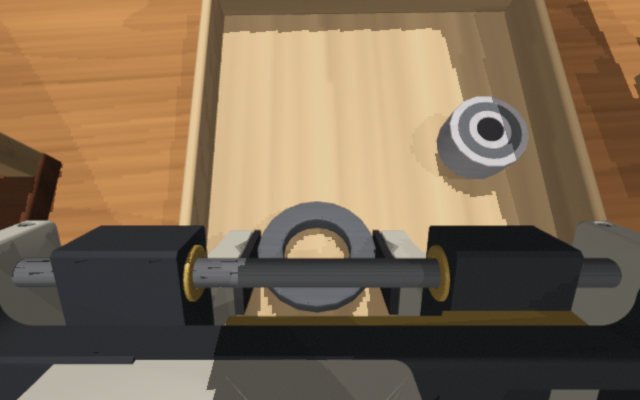

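```bash
python3 -m crank '[{"linear":[0,0,0],"rot":[0,0,0],"hand":0.76},{"linear":[0,0,0],"rot":[0,0,0],"hand":0.76},{"linear":[0,0,0],"rot":[0,0,0],"hand":0.76},{"linear":[0.06,0,0.2],"rot":[0,0,0],"hand":0.76},{"linear":[0.1,0,0.4],"rot":[0,0,0],"hand":0.76},{"linear":[0,0,0.5],"rot":[0,-0.5,0],"hand":0.76},{"linear":[0,0,0.5],"rot":[-0.08,-1,0],"hand":0.76},{"linear":[0,0,0.5],"rot":[-0.08,-1,0],"hand":0.76}]'; python3 -c "
from h import *
st();s=snap('side','s17');crop(s,'s17c',240,150,380,250,5);s=snap('wrist','w17')"
```

```text
clock: 34.5
tool_pos: [0.6347, -0.0207, 0.1402]
orientation: [179.1, 70.6, 174.4]
force: [-0.0, 0.3, 0.3]
opening: 0.0668
t 34.5 p [ 0.6347 -0.0207  0.1402] x [-0.33   0.032 -0.943] jaw [0.082 0.997 0.005] F [-0.   0.3  0.3] open 0.0668 q [  12.1   32.4    7.9   -5.8  -84.  -105.2]
```

View pics/s17c.png

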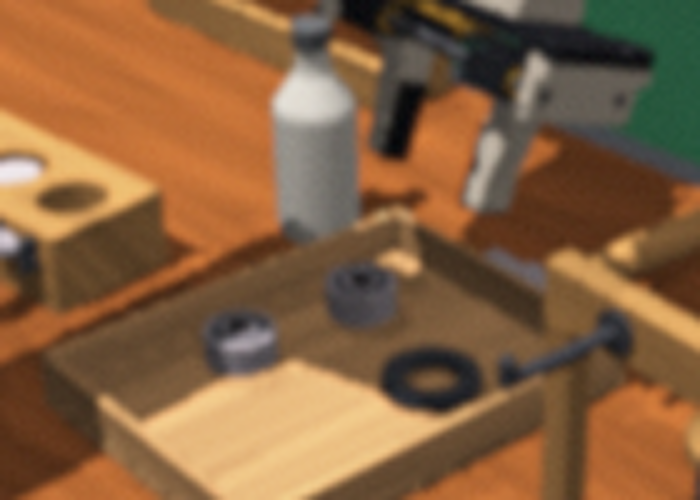

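View pics/w17.png

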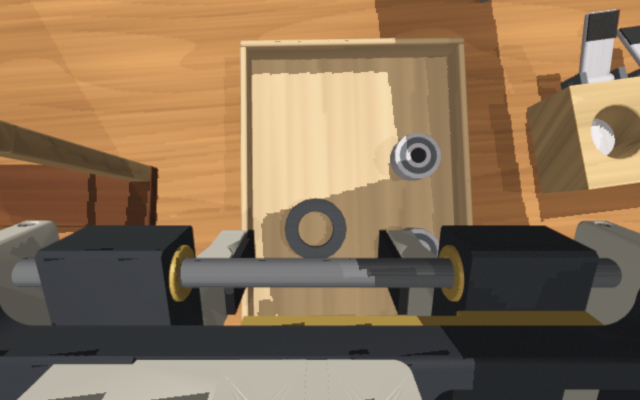

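```bash
python3 -m crank '[{"linear":[-0.3,0,0.5],"rot":[-0.08,-0.9,0],"hand":1},{"linear":[-0.4,0,0.5],"rot":[-0.08,-0.9,0],"hand":1},{"linear":[-0.4,-0.1,0.4],"rot":[-0.08,-0.9,0],"hand":1},{"linear":[-0.4,-0.2,0.4],"rot":[-0.08,-0.9,0],"hand":1},{"linear":[-0.4,-0.4,0.3],"rot":[-0.08,-0.9,0],"hand":1},{"linear":[-0.4,-0.5,0.2],"rot":[-0.08,-0.9,0],"hand":1},{"linear":[-0.4,-0.5,0],"rot":[-0.08,-0.9,0],"hand":1},{"linear":[-0.4,-0.5,0],"rot":[-0.08,-0.9,0],"hand":1},{"linear":[-0.4,-0.5,0],"rot":[-0.08,-0.9,0],"hand":1},{"linear":[-0.2,-0.5,0],"rot":[-0.08,-0.9,0],"hand":1},{"linear":[0,-0.5,0],"rot":[-0.08,-0.9,0],"hand":1},{"linear":[0,-0.5,0],"rot":[0,0,0],"hand":1},{"linear":[0,-0.5,0],"rot":[0,0,0],"hand":1},{"linear":[0,0,0],"rot":[0,0,0],"hand":1}]'; python3 -c "
from h import *
st();plan([0.4715,-0.335,0.2334],60,-5);s=snap('wrist','w18');crop(s,'w18c',220,80,420,260,3.3)"
```

```text
clock: 36.35
tool_pos: [0.4054, -0.31, 0.2969]
orientation: [-0.7, 56.9, -5.1]
force: [-0.0, 1.0, 1.1]
opening: 0.0877
t 36.35 p [ 0.4054 -0.31    0.2969] x [ 0.543 -0.048 -0.838] jaw [ 0.079  0.997 -0.007] F [-0.   1.   1.1] open 0.0877 q [-23.9 -12.7 -28.3 -14.8 -43.7 -62.5]
1 lin units [ 1.1  -0.42 -1.06] rot units [ 0.13  0.6  -0.1 ]
-1 lin units [ 1.1  -0.42 -1.06] rot units [-18.69   1.66  30.58]
```

View pics/w18.png

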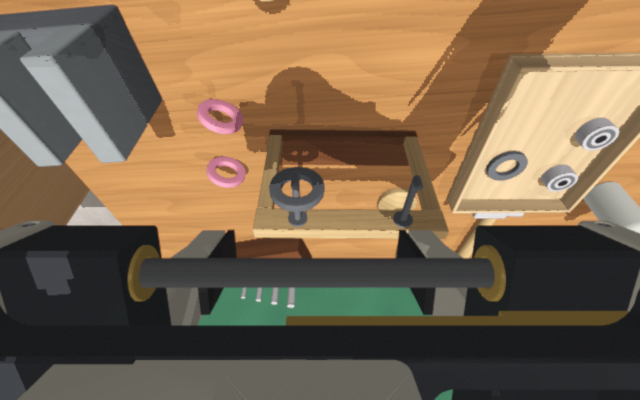

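```bash
python3 - <<'E'
from h import *
s=load('w18')
for u,v in[(275,188),(319,188),(297,170),(298,207)]: print(u,v,pt(s,u,v).round(4))
t=load('top0')
for u,v in[(503,250),(510,265),(530,265),(550,265),(480,200),(474,235)]: print(u,v,pt(t,u,v).round(3))
E
```

```text
275 188 [ 0.4993 -0.3629  0.1617]
319 188 [ 0.5028 -0.3163  0.1615]
297 170 [ 0.5007 -0.3409  0.1342]
298 207 [ 0.5032 -0.3377  0.1861]
503 250 [ 0.456 -0.53   0.032]
510 265 [ 0.414 -0.529  0.093]
530 265 [ 0.416 -0.594  0.063]
550 265 [ 0.417 -0.62   0.134]
480 200 [ 0.595 -0.46   0.054]
474 235 [ 0.495 -0.442  0.056]
```

View pics/w18c.png

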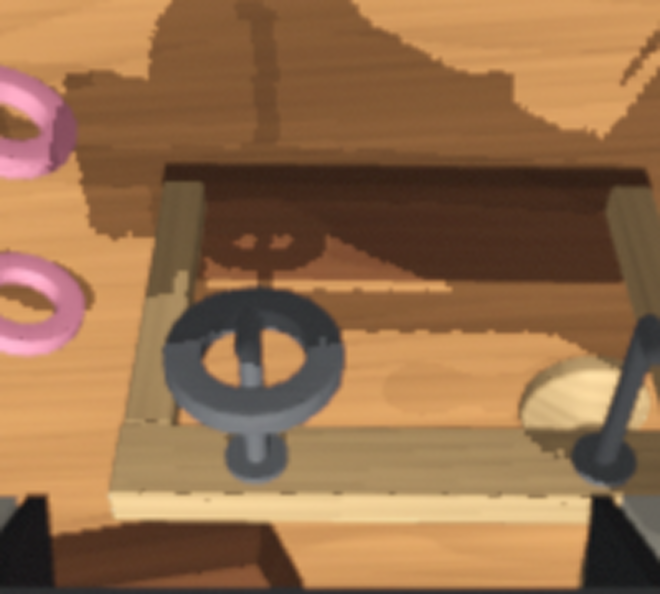

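```bash
python3 -m crank '[{"linear":[0.25,-0.11,-0.28],"rot":[0.13,0.6,-0.1],"hand":1},{"linear":[0.25,-0.11,-0.28],"rot":[0,0,0],"hand":1},{"linear":[0.25,-0.11,-0.28],"rot":[0,0,0],"hand":1},{"linear":[0.25,-0.11,-0.28],"rot":[0,0,0],"hand":1},{"linear":[0,0,0],"rot":[0,0,0],"hand":1}]'; python3 -c "
from h import *
st();plan([0.467,-0.336,0.2264],60,-5);plan([0.512,-0.340,0.148],60,-5)"
```

```text
clock: 37.02
tool_pos: [0.467, -0.3309, 0.2307]
orientation: [0.0, 59.9, -4.7]
force: [-0.4, 0.5, -0.4]
opening: 0.0876
t 37.02 p [ 0.467  -0.3309  0.2307] x [ 0.499 -0.041 -0.866] jaw [0.082 0.997 0.   ] F [-0.4  0.5 -0.4] open 0.0876 q [-22.4  -2.  -27.2 -14.8 -36.8 -62.6]
1 lin units [ 0.   -0.08 -0.07] rot units [-0.    0.01 -0.06]
-1 lin units [ 0.   -0.08 -0.07] rot units [-17.92   1.52  31.12]
1 lin units [ 0.75 -0.15 -1.38] rot units [-0.    0.01 -0.06]
-1 lin units [ 0.75 -0.15 -1.38] rot units [-17.92   1.52  31.12]
```

```bash
python3 -m crank '[{"linear":[0.05,-0.1,-0.15],"rot":[0,0,-0.06],"hand":1},{"linear":[0.17,-0.02,-0.3],"rot":[0,0,0],"hand":1},{"linear":[0.17,-0.02,-0.3],"rot":[0,0,0],"hand":1},{"linear":[0.17,-0.01,-0.3],"rot":[0,0,0],"hand":1},{"linear":[0,0,0],"rot":[0,0,0],"hand":1}]'; python3 -c "
from h import *
st();plan([0.512,-0.340,0.148],60,-5);s=snap('wrist','w19')"
```

```text
clock: 37.65
tool_pos: [0.5015, -0.3385, 0.1697]
orientation: [-0.2, 59.6, -5.0]
force: [-0.1, -0.5, 0.3]
opening: 0.088
t 37.65 p [ 0.5015 -0.3385  0.1697] x [ 0.503 -0.044 -0.863] jaw [ 0.085  0.996 -0.002] F [-0.1 -0.5  0.3] open 0.088 q [-21.9   5.  -28.1 -17.7 -28.7 -59.5]
1 lin units [ 0.17 -0.03 -0.36] rot units [ 0.03  0.07 -0.03]
-1 lin units [ 0.17 -0.03 -0.36] rot units [-18.01   1.58  31.09]
```

View pics/w19.png

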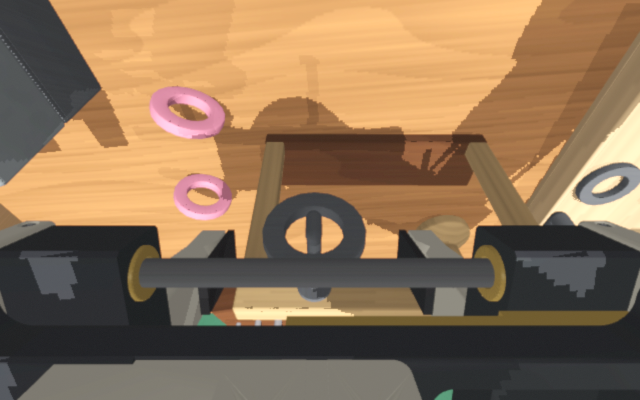

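```bash
python3 -m crank '[{"linear":[0.1,-0.02,-0.2],"rot":[0,0.07,0],"hand":1},{"linear":[0.08,-0.02,-0.18],"rot":[0,0,0],"hand":1},{"linear":[0,0,0],"rot":[0,0,0],"hand":0},{"linear":[0,0,0],"rot":[0,0,0],"hand":0},{"linear":[0,0,0],"rot":[0,0,0],"hand":0},{"linear":[0,0,0],"rot":[0,0,0],"hand":0}]'; python3 -c "
from h import *
st()"; python3 -m crank '[{"linear":[0,0,0.15],"rot":[0,0,0],"hand":0},{"linear":[0,0,0.15],"rot":[0,0,0],"hand":0},{"linear":[0,0,0],"rot":[0,0,0],"hand":0}]'; python3 -c "
from h import *
st();s=snap('wrist','w20');"
```

```text
clock: 38.45
tool_pos: [0.5132, -0.3416, 0.1491]
orientation: [-0.5, 59.8, -5.3]
force: [-0.1, 0.6, -0.2]
opening: 0.0593
t 38.45 p [ 0.5132 -0.3416  0.1491] x [ 0.501 -0.046 -0.864] jaw [ 0.085  0.996 -0.004] F [-0.1  0.6 -0.2] open 0.0593 q [-21.7   7.5 -28.  -18.6 -26.4 -58.5]
clock: 38.83
tool_pos: [0.5128, -0.3415, 0.1686]
orientation: [-0.5, 59.8, -5.3]
force: [-0.1, -0.4, -1.7]
opening: 0.0593
t 38.83 p [ 0.5128 -0.3415  0.1686] x [ 0.501 -0.046 -0.864] jaw [ 0.085  0.996 -0.004] F [-0.1 -0.4 -1.7] open 0.0593 q [-21.5   6.  -27.3 -17.1 -28.5 -60.3]
```

View pics/w20.png

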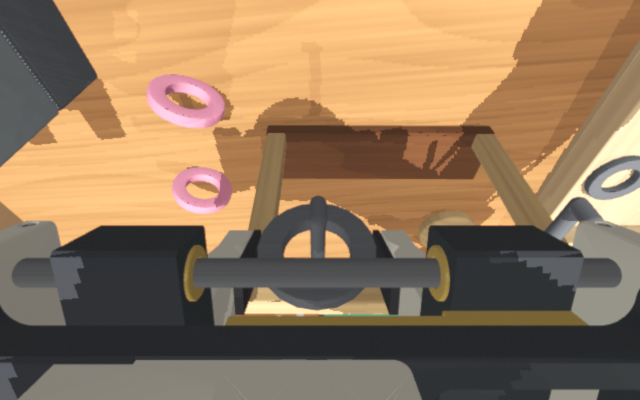

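Lifted with the flange held. Pull it off along −x.

```bash
python3 -m crank '[{"linear":[-0.15,0.013,0],"rot":[0,0,0],"hand":0},{"linear":[-0.15,0.013,0],"rot":[0,0,0],"hand":0},{"linear":[-0.15,0.013,0.01],"rot":[0,0,0],"hand":0},{"linear":[0,0,0],"rot":[0,0,0],"hand":0}]'; python3 -c "
from h import *
st()"
```

```text
clock: 39.38
tool_pos: [0.4827, -0.3384, 0.1679]
orientation: [-0.3, 59.9, -5.2]
force: [-0.1, -0.3, -1.5]
opening: 0.0598
t 39.38 p [ 0.4827 -0.3384  0.1679] x [ 0.5   -0.045 -0.865] jaw [ 0.085  0.996 -0.003] F [-0.1 -0.3 -1.5] open 0.0598 q [-22.8   3.9 -29.4 -18.2 -29.1 -58.2]
```

```bash
python3 -m crank '[{"linear":[-0.15,0.013,0.02],"rot":[0,0,0],"hand":0},{"linear":[-0.2,0.017,0.02],"rot":[0,0,0],"hand":0},{"linear":[-0.3,0.026,0.02],"rot":[0,0,0],"hand":0},{"linear":[-0.3,0.026,0.1],"rot":[0,0,0],"hand":0},{"linear":[-0.1,0,0.2],"rot":[0,0,0],"hand":0},{"linear":[0,0,0],"rot":[0,0,0],"hand":0}]'; python3 -c "
from h import *
st();s=snap('wrist','w21')"
```

```text
clock: 40.12
tool_pos: [0.4148, -0.3334, 0.1918]
orientation: [-0.4, 59.8, -5.3]
force: [0.6, 1.0, -0.7]
opening: 0.0592
t 40.12 p [ 0.4148 -0.3334  0.1918] x [ 0.501 -0.046 -0.864] jaw [ 0.086  0.996 -0.004] F [ 0.6  1.  -0.7] open 0.0592 q [-26.6  -2.9 -32.1 -19.2 -33.9 -54.8]
```

View pics/w21.png

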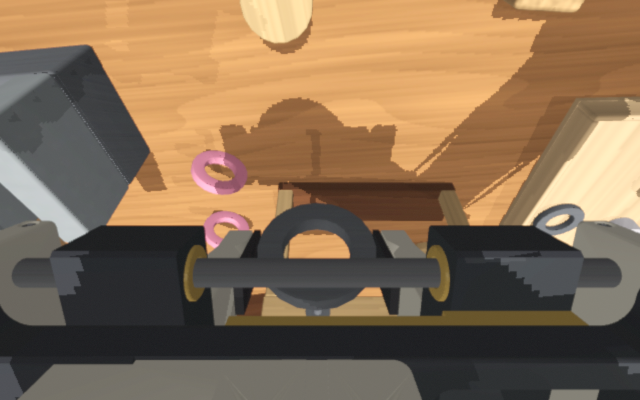

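```bash
python3 -m crank '[{"linear":[0,0.1,0.5],"rot":[0,0,0],"hand":0},{"linear":[0,0.3,0.5],"rot":[0,0,0],"hand":0},{"linear":[0,0.5,0.3],"rot":[0.083,0.96,0],"hand":0},{"linear":[0,0.5,0.2],"rot":[0.083,0.96,0],"hand":0},{"linear":[0.1,0.5,0.1],"rot":[0.083,0.96,0],"hand":0},{"linear":[0.2,0.5,0],"rot":[0.083,0.96,0],"hand":0},{"linear":[0.2,0.5,0],"rot":[0.083,0.96,0],"hand":0},{"linear":[0.2,0.5,0],"rot":[0.083,0.96,0],"hand":0},{"linear":[0.2,0.5,0],"rot":[0.083,0.96,0],"hand":0},{"linear":[0.2,0.5,0],"rot":[0.083,0.96,0],"hand":0},{"linear":[0.2,0.4,0],"rot":[0.083,0.96,0],"hand":0},{"linear":[0.2,0.3,0],"rot":[0.083,0.96,0],"hand":0},{"linear":[0.2,0.2,0],"rot":[0.083,0.96,0],"hand":0},{"linear":[0,0,0],"rot":[0.083,0.96,0],"hand":0},{"linear":[0,0,0],"rot":[0.083,0.96,0],"hand":0},{"linear":[0,0,0],"rot":[0,0,0],"hand":0}]'; python3 -c "
from h import *
st();plan([0.534,-0.0136,0.08],122,-5);s=snap('wrist','w22');s=snap('top','t22');crop(s,'t22c',265,140,365,260,5)"
```

```text
clock: 42.18
tool_pos: [0.5274, 0.0017, 0.2845]
orientation: [-179.7, 55.8, 175.7]
force: [-0.2, 0.3, -1.1]
opening: 0.0593
t 42.17 p [0.5274 0.0017 0.2845] x [-0.561  0.042 -0.827] jaw [ 0.079  0.997 -0.003] F [-0.2  0.3 -1.1] open 0.0593 q [  13.7   26.8   13.8  -10.6 -109.6 -108.9]
1 lin units [ 0.11 -0.26 -3.41] rot units [-0.   -0.44 -0.09]
-1 lin units [ 0.11 -0.26 -3.41] rot units [19.57 -1.59 30.1 ]
```

View pics/w22.png

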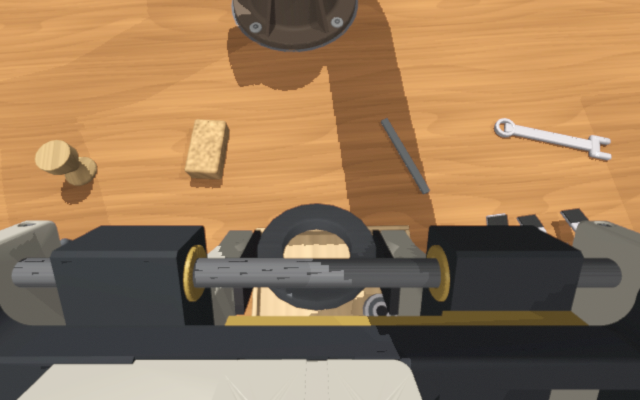

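View pics/t22c.png

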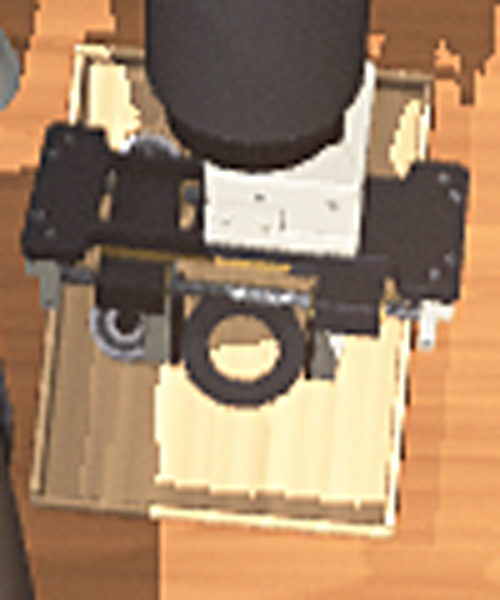

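```bash
python3 -m crank '[{"linear":[0.05,-0.13,-0.5],"rot":[0,-0.44,-0.09],"hand":0},{"linear":[0,-0.13,-0.5],"rot":[0,0,0],"hand":0},{"linear":[0,0,-0.5],"rot":[0,0,0],"hand":0},{"linear":[0,0,-0.5],"rot":[0,0,0],"hand":0},{"linear":[0,0,-0.5],"rot":[0,0,0],"hand":0},{"linear":[0,0,-0.5],"rot":[0,0,0],"hand":0},{"linear":[0,0,0],"rot":[0,0,0],"hand":0}]'; python3 -c "
from h import *
st();plan([0.534,-0.0136,0.022],122,-5);s=snap('wrist','w23')"
```

```text
clock: 43.15
tool_pos: [0.5323, -0.014, 0.1099]
orientation: [179.5, 60.0, 174.7]
force: [-0.3, 0.3, -0.3]
opening: 0.0592
t 43.15 p [ 0.5323 -0.014   0.1099] x [-0.498  0.046 -0.866] jaw [0.083 0.996 0.005] F [-0.3  0.3 -0.3] open 0.0592 q [ 1.270e+01  3.200e+01 -1.000e-01 -8.900e+00 -8.670e+01 -1.047e+02]
1 lin units [ 0.03  0.01 -1.47] rot units [-0.02  0.4  -0.04]
-1 lin units [ 0.03  0.01 -1.47] rot units [18.43 -1.65 30.8 ]
```

View pics/w23.png

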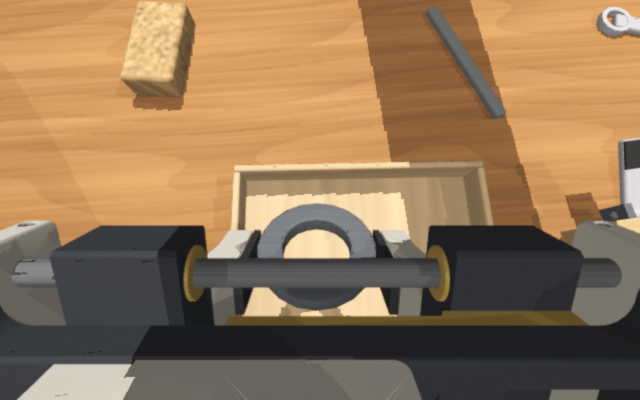

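```bash
python3 -m crank '[{"linear":[0.03,0,-0.4],"rot":[0,0.4,0],"hand":0},{"linear":[0,0,-0.4],"rot":[0,0,0],"hand":0},{"linear":[0,0,-0.4],"rot":[0,0,0],"hand":0},{"linear":[0,0,0],"rot":[0,0,0],"hand":0}]'; python3 -c "
from h import *
st();plan([0.534,-0.0136,0.014],122,-5)"
```

```text
clock: 43.7
tool_pos: [0.541, -0.0137, 0.0472]
orientation: [179.5, 59.1, 175.0]
force: [-0.5, 0.5, -0.4]
opening: 0.0592
t 43.7 p [ 0.541  -0.0137  0.0472] x [-0.511  0.045 -0.858] jaw [0.08  0.997 0.004] F [-0.5  0.5 -0.4] open 0.0592 q [  12.5   37.    -0.8   -9.   -82.  -103.5]
1 lin units [-0.12  0.   -0.55] rot units [-0.03  0.23 -0.08]
-1 lin units [-0.12  0.   -0.55] rot units [18.65 -1.64 30.64]
```

```bash
python3 -m crank '[{"linear":[-0.12,0,-0.2],"rot":[0,0.2,0],"hand":0},{"linear":[0,0,-0.15],"rot":[0,0,0],"hand":0},{"linear":[0,0,-0.12],"rot":[0,0,0],"hand":0},{"linear":[0,0,-0.07],"rot":[0,0,0],"hand":0},{"linear":[0,0,-0.03],"rot":[0,0,0],"hand":0}]'; python3 -c "
from h import *
st()"
```

```text
clock: 44.32
tool_pos: [0.536, -0.0135, 0.0152]
orientation: [179.6, 58.5, 175.1]
force: [-0.6, -0.4, -2.3]
opening: 0.0594
t 44.33 p [ 0.536  -0.0135  0.0152] x [-0.521  0.045 -0.853] jaw [0.08  0.997 0.004] F [-0.6 -0.4 -2.3] open 0.0594 q [  12.6   39.1   -2.    -9.2  -79.3 -102.9]
```

Contact was at about 0.013 last time; go 2 mm further, release and back out.

```bash
python3 -m crank '[{"linear":[0,0,-0.04],"rot":[0,0,0],"hand":0},{"linear":[0,0,-0.02],"rot":[0,0,0],"hand":0},{"linear":[0,0,0],"rot":[0,0,0],"hand":0.76},{"linear":[0,0,0],"rot":[0,0,0],"hand":0.76},{"linear":[0,0,0],"rot":[0,0,0],"hand":0.76},{"linear":[0.06,0,0.2],"rot":[0,0,0],"hand":0.76},{"linear":[0.1,0,0.4],"rot":[0,0,0],"hand":0.76},{"linear":[0,0,0.5],"rot":[0,-0.5,0],"hand":0.76},{"linear":[0,0,0.5],"rot":[-0.08,-1,0],"hand":0.76},{"linear":[0,0,0.5],"rot":[-0.08,-1,0],"hand":0.76},{"linear":[-0.3,-0.3,0.5],"rot":[-0.08,-1,0],"hand":0.76},{"linear":[-0.4,-0.5,0.5],"rot":[-0.08,-1,0],"hand":0.76},{"linear":[-0.4,-0.5,0.4],"rot":[-0.08,-1,0],"hand":0.76},{"linear":[-0.4,-0.5,0.2],"rot":[-0.08,-1,0],"hand":0.76},{"linear":[-0.2,-0.5,0],"rot":[0,-0.5,0],"hand":0.76},{"linear":[0,-0.5,0],"rot":[0,0,0],"hand":0.76},{"linear":[0,0,0],"rot":[0,0,0],"hand":0.76}]'; python3 -c "
from h import *
st();s=snap('side','s24');crop(s,'s24c',230,150,380,270,5);s=snap('wrist','w24');s=snap('top','t24');crop(s,'t24c',265,140,365,260,5)"
```

```text
clock: 46.45
tool_pos: [0.4426, -0.187, 0.253]
orientation: [4.5, 84.3, 0.2]
force: [-0.5, 1.1, -0.5]
opening: 0.0667
t 46.45 p [ 0.4426 -0.187   0.253 ] x [ 0.099  0.    -0.995] jaw [0.074 0.997 0.008] F [-0.5  1.1 -0.5] open 0.0667 q [  0.7  -2.7 -24.3   0.  -62.7 -95. ]
```

View pics/s24c.png

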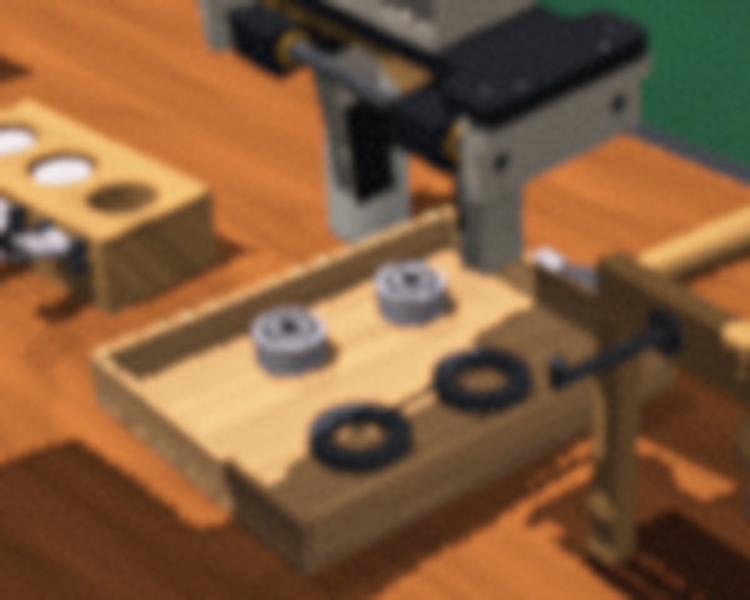

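View pics/t24c.png

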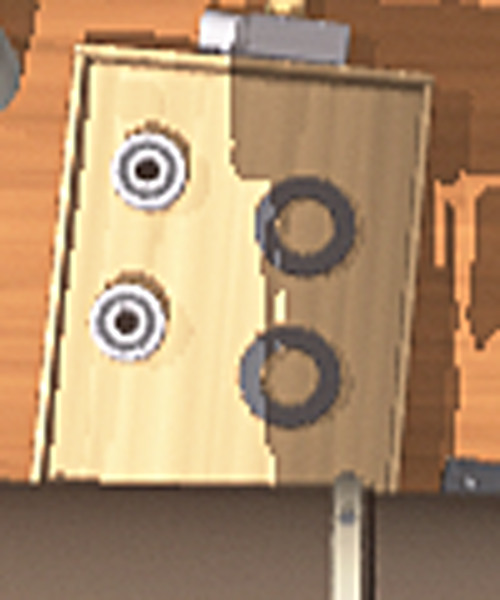

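View pics/s24.png

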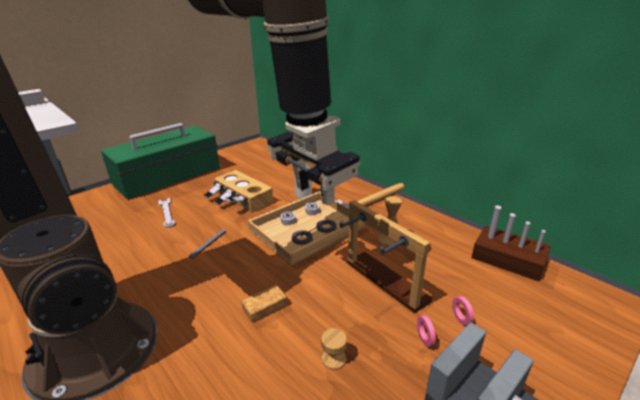

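```bash
python3 - <<'E'
from h import *
s=load('t24')
for n,u,v,h,r in[('b0',147,170,.028,18),('b1',128,320,.028,18),('f0',305,226,.016,42),('f1',290,377,.016,42)]:
    U,V=265+u/5,140+v/5
    w=pt(s,U,V,h)[:2]; d=w-np.array([.5912,.0178]); a=np.radians(3.96)
    print(n,w.round(3),'tray',(np.cos(a)*d[0]-np.sin(a)*d[1]).round(3),(np.sin(a)*d[0]+np.cos(a)*d[1]).round(3),
      [pt(s,U+r/5*np.cos(t)*.85,V+r/5*np.sin(t)*.85)[2].round(3) for t in np.arange(0,6.2,.785)])
print([pt(s,265+u/5,140+v/5)[2].round(3) for u,v in[(100,100),(200,250),(370,300),(200,450)]])
E
```

```text
b0 [0.659 0.071] tray 0.064 0.058 [np.float64(0.025), np.float64(0.025), np.float64(0.029), np.float64(0.033), np.float64(0.028), np.float64(0.031), np.float64(0.029), np.float64(0.032)]
b1 [0.571 0.079] tray -0.024 0.059 [np.float64(0.031), np.float64(0.035), np.float64(0.031), np.float64(0.028), np.float64(0.027), np.float64(0.027), np.float64(0.03), np.float64(0.03)]
f0 [ 0.631 -0.022] tray 0.042 -0.037 [np.float64(0.02), np.float64(0.017), np.float64(0.013), np.float64(0.019), np.float64(0.015), np.float64(0.017), np.float64(0.019), np.float64(0.025)]
f1 [ 0.542 -0.016] tray -0.047 -0.037 [np.float64(0.018), np.float64(0.015), np.float64(0.013), np.float64(0.016), np.float64(0.013), np.float64(0.013), np.float64(0.018), np.float64(0.017)]
[np.float64(0.005), np.float64(0.004), np.float64(0.016), np.float64(0.005)]
```

View pics/t24.png

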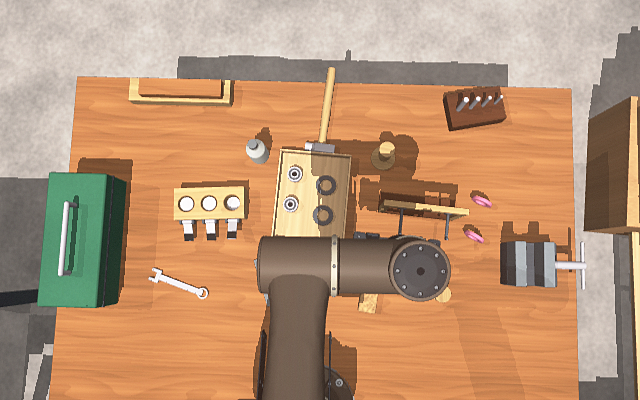

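```bash
python3 -c "
from h import *
st();print(ticket.close_job());st()"
```

```text
t 46.6 p [ 0.4431 -0.1854  0.2521] x [ 0.098  0.001 -0.995] jaw [0.072 0.997 0.008] F [-0.7  0.  -0.2] open 0.0667 q [  0.9  -2.6 -24.3   0.  -62.7 -95. ]
the job is handed in; nothing more can be done
None
the job is handed in; nothing more can be done
```

I ejected the two bearings that were there and laid them in the tray, then took both dark flanges off their hooks and laid them in too. pocket2 was empty, so I left lever2 alone. I handed the job in at about 46.6 s, and no verdict was reported.

My last checks, from the top and side pictures (positions in the tray frame, metres):

| Part | x | y |
|---|---|---|
| bearing0 | 0.064 | 0.058 |
| bearing1 | -0.024 | 0.059 |
| flange0 | 0.042 | -0.037 |
| flange1 | -0.047 | -0.037 |

- **Lying flat:** The tops read about 28 mm for the bearings and 16 mm for the flanges, as expected for parts lying flat. Single depth readings scattered by up to 9 mm. One floor reading beside flange0 came out at 16 mm against 4–5 mm at the other three floor points; I did not look into it. I judged the parts flat and clear of each other from the pictures.
- **Tray:** It was knocked about 2 cm early on, so I measured it again before placing anything. The near (-x) edge was hidden behind the arm in the last picture; what could be seen of the tray looked flat on the table.
- **Bystanders:** The glue bottle and the candlestick are both still standing.
- **Robot:** The gripper is empty and held well above everything.

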